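Press the axle cap home on the uncapped wheel

ROBOT

A 6-joint arm with a two-finger parallel gripper is mounted at the origin on a cart in front of the work surface, level with it; the furniture and walls round the work are solid. World frame = base frame: x ahead of the robot, y to its left, z up, the work surface at z = 0. Lengths are in m, angles in rad, forces in N, time in s.
With the tool pointing down it reaches from about 0.3 to 1 m from the base axis. Payload 5.1 kg.
Tool frame: the origin (TCP) lies on the centre line of the jaws, within the pads' length; the fingertips stand 17 mm ahead of it and the grasp point (between the pads) lies 2 mm behind it; z points along the fingers, y is the direction in which the jaws open and shut (so a half turn about z gives the same grasp; the last joint's range is limited). The gripper opens to 95 mm and grips with 3 to 60 N. Pads are 20 mm wide; open, the fingers measure 119 mm over their backs; the gripper's body (75 mm by 180 mm) begins 59 mm behind the grasp point.
Start: joints at [-1.304, 0.124, 1.65, -0, 1.367, -0.083], TCP at [0.223, -0.611, 0.232] pointing down, gripper open.
Joint ranges: [-2.61, 2.61], [-1.02, 2.33], [0.03, 2.71], [-1.35, 4.49], [0.32, 2.68], [-2.91, 2.91]. Speed limits (rad/s): [2.57, 2.57, 3.14, 3.14, 3.14, 3.14].

INTERFACE

Orientations are given as a 3x3 rotation matrix whose columns are the frame's x, y, z axes.
In Python, from bench import sensors, cams, arm gives the robot as it stands.
- The arm moves only by the tool carry_out, never from a script. Its argument "rows" is one flat list of numbers, 4 for each row, row after row: the shift along the tool's x, y, z in mm, then the turn about the tool's z in degrees. In form: [dx, dy, dz, yaw, dx, dy, dz, yaw, ...]. A call has 1 to 8 rows; each row shifts and turns the pose as measured when the row begins, along the tool's axes as they then stand; what a row does not reach is not made up. A row lasts 1/10 s, in which the tool goes at most 50 mm and 8.59 degrees, less where a joint would pass 70% of its speed; a pose out of reach is approached as far as the arm can. A call is refused whole if a number of a shift passes 50 or a number of a turn 8.59, either way. A call with a gripper value outside its range is refused whole. "claw" is the opening, from 0 (shut) to 1 (fully open), set as the call begins (left out, the last holds). The fingers move at their own pace and stop on an object; the grip force is fixed at half the most. Time passes only in rows, so rows that do not move let the fingers close. It gives the time, the measured TCP pose, the force and the opening at its end, in the units of the state.
- sensors.get_state(): the state, without advancing time (a new reading comes with each control period).
- cams.read_camera(name): name is "scene" or "top" or "wrist"; returns the picture (384x512x3 uint8, blue, green, red); there is no depth.
- cams.camera_params(name): a dict with "camera_matrix" (3x3 intrinsics, pixels), "cam_to_world" (4x4, takes a point from camera to world coordinates). Camera axes: x right, y down, z forward; pixel columns grow to the right and rows downward; lengths in m; the calibration is good to about 2 mm. A picture is of the moment at which its call begins: read the wrist's pose just before it. camera_params takes no time and is no camera call; for the wrist camera it gives the pose at the moment of the call.
- arm.hand_in(): hands the job in, once; it reports no verdict.
Trained networks look in the newest picture that a camera, given by its name, has taken for a name from the list of things; names that differ only in an ending like _2 or _b are one class to them, and where a whole thing is asked for, a point or a joint stands for the part that bears it (a point fixed in the world has none). Each returns a list of dicts, best first, with "conf" (0 to 1); they miss things now and then, are a little off and sometimes report something else, mostly with a low value. They report only what shows in the picture. A call takes as long as a camera call. They do not tell look-alikes from the thing itself.
- cams.outline_of(name, camera): "region" (384x512 bool, what is visible of it) and "pixel" ([row, column] in pixels, amid what is visible of it).
The state is a dict: "time_s": time; "qpos": joint angles; "qvel": joint speeds; "joint_torque": joint torques, N m; "position": TCP position; "orientation": TCP orientation; "wrist_force": force on the tool from outside, world axes, zero at the start; "moment": the same for the moment, N m; "gripper_width": finger opening in m.
Only numpy, scipy, OpenCV 4.12 (cv2) and the standard library are available. Lean on these libraries where they do the work, as an engineer would, in place of code of your own. Each camera call takes 0.05 s, during which the arm holds its last target.

TASK

Two small cart wheels lie on assembly blocks; one already has its push-on axle cap, the other's shaft is still bare. Take the larger of the two loose steel caps and press it straight down the bare shaft until it sits fully home on the wheel's hub, then let go. Leave the smaller cap where it is.

Things in the scene. Friction and masses are not known exactly. Their poses are not given: they have to be found in the camera images.
- axle_cap: The larger loose cap: plain steel cup, 44 mm in diameter, 40 mm high, about 70 g, closed domed top, standing mouth down on the bench. Origin at the centre of its mouth (underside), z up; round, so yaw does not matter. Grip its straight sides. Inside, the 29 mm mouth narrows to a 17.6 mm toothed bore 11 mm up; the hole is deep enough that the shaft's end never touches the top.
- small_cap: The smaller loose cap, a bystander that fits another axle: same steel cup shape, 28 mm in diameter, 26 mm high, mouth down. Origin at the centre of its underside. It, the larger cap and the bare-shaft wheel stand near the bench's right end; a floor-standing sign with wooden posts stands before the bench on their left, a raised tray beyond them on their right.
- wheel_jig: The wheel without a cap: black rubber, 70 mm in diameter, flat on a fixed 66x66x16 mm plywood block. Tyre top 42 mm above the bench, grey 34 mm wide hub up to 54 mm; a plain steel shaft, 17 to 20 mm thick, stands in the hub's centre up to 86 mm, its last 10 mm tapered to 6 mm. Origin: centre of the block's underside, z up along the shaft. The other wheel (not listed) is alike but capped.
- hub_top (a point): Point on the bare shaft's axis level with the hub's top face, 54 mm above the bench; the shaft's tip is 32 mm above it. The cap slips on freely until its mouth is about 11 mm above this point; from there the teeth grip and it needs 5 to 15 N downwards until its mouth meets the hub here (rigid stop). It stays where it is pushed.
Not all that is in view belongs to the job. Leave any blue or orange look-alike of the axle_cap alone.

How it is judged:
By the outcome, as a careful person would: the job done as asked, in the order asked, and still so for the second after the job is handed in, with the robot touching nothing.
It also fails if it takes over 32 s, if anything falls off the work surface, if the arm or the gripper's body presses on something with over 40 N, if the wrist force passes 120 N, or if a joint passes its speed limit or range.

## Working session

There is one attempt and no reset: what is moved stays moved. The work goes in short steps, Python scripts to look and compute and a tool call to move; the robot and the scene stay as the last step left them, time stands still between calls to the robot, and variables do not carry over. Pictures are saved under pics/ and viewed, and the job is handed in when it is done.

Besides the shell and the picture viewer there is one more tool, called after "Request:" by a JSON object that holds its "op" and its "data", one argument or row to a line. carry_out: Moves the arm, as the interface text tells. Its arguments: {"type":"object","properties":{"rows":{"type":"array"},"claw":{"type":"number"}},"required":["rows"]}

```bash
ls; mkdir -p pics; python3 - <<'E'
from bench import sensors,cams
import cv2
s=sensors.get_state();print(s)
for n in ["scene","top","wrist"]:
    im=cams.read_camera(n);cv2.imwrite(f"pics/{n}0.png",im)
    p=cams.camera_params(n);print(n,p)
    for t in ["axle_cap","small_cap","wheel_jig"]:
        print(t,[(round(float(d['conf']),2),[int(v) for v in d['pixel']],int(d['region'].sum())) for d in cams.outline_of(t,n)])
print(sensors.get_state()['time_s'])
E
```

```text
pics
{'time_s': 0.0, 'qpos': array([-1.30356833e+00,  1.24443547e-01,  1.65167369e+00, -8.70664612e-06,
        1.36748175e+00, -8.26196894e-02]), 'qvel': array([ 0.00036639,  0.00060113,  0.0003538 , -0.00049629,  0.00081548,
       -0.00142161]), 'joint_torque': array([ 3.13218188e-04, -4.17605460e+01, -3.59931242e+01,  7.74614350e-02,
        4.89911309e-02, -1.61568319e-04]), 'position': array([ 0.22258853, -0.61005511,  0.23042703]), 'orientation': array([[ 9.39424366e-01,  3.42755848e-01, -5.38014325e-04],
       [ 3.42756234e-01, -9.39422391e-01,  1.93286858e-03],
       [ 1.57079307e-04, -2.00019161e-03, -9.99997987e-01]]), 'wrist_force': array([-0.87014189, -0.23565017,  0.71572488]), 'moment': array([ 0.08061902, -0.03460347, -0.01391188]), 'gripper_width': 0.0950081094423516}
scene {'camera_matrix': array([[481.00896149,   0.        , 254.22630743],
       [  0.        , 481.00896149, 186.83436797],
       [  0.        ,   0.        ,   1.        ]]), 'cam_to_world': array([[ 0.71270363, -0.30305164,  0.63262408, -0.41178445],
       [-0.70145292, -0.31325325,  0.6401845 ,
[... 839 characters left out ...]
5), (0.55, [208, 233], 179)]
small_cap []
wheel_jig [(0.44, [158, 338], 182)]
wrist {'camera_matrix': array([[326.36024304,   0.        , 253.45877912],
       [  0.        , 326.36024304, 189.26729273],
       [  0.        ,   0.        ,   1.        ]]), 'cam_to_world': array([[ 3.42248197e-01, -9.13551737e-01, -2.19748481e-01,
         2.83900582e-01],
       [-9.39609513e-01, -3.32665273e-01, -8.04225056e-02,
        -5.88881773e-01],
       [ 3.67431282e-04,  2.34002221e-01, -9.72235993e-01,
         3.84404318e-01],
       [ 0.00000000e+00,  0.00000000e+00,  0.00000000e+00,
         1.00000000e+00]])}
axle_cap [(0.67, [15, 67], 1804)]
small_cap []
wheel_jig [(0.6, [10, 196], 1489)]
0.6
```

```bash
python3 - <<'E'
import cv2,numpy as np
a=[cv2.imread(f"pics/{n}0.png") for n in ["scene","top","wrist"]]
cv2.imwrite("pics/a.png",cv2.resize(a[0],(800,600),interpolation=cv2.INTER_CUBIC))
cv2.imwrite("pics/b.png",cv2.resize(a[1],(800,600),interpolation=cv2.INTER_CUBIC))
E
```

```text
(no output)
```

View pics/a.png

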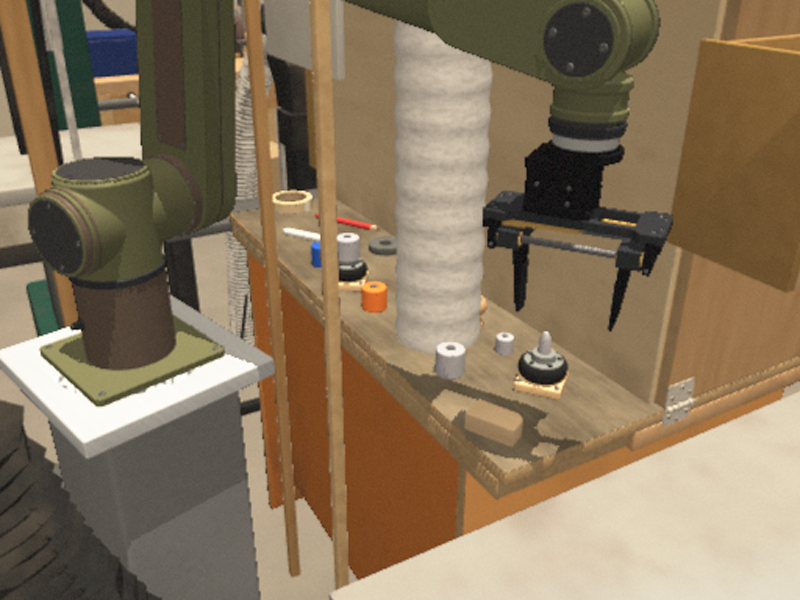

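View pics/b.png

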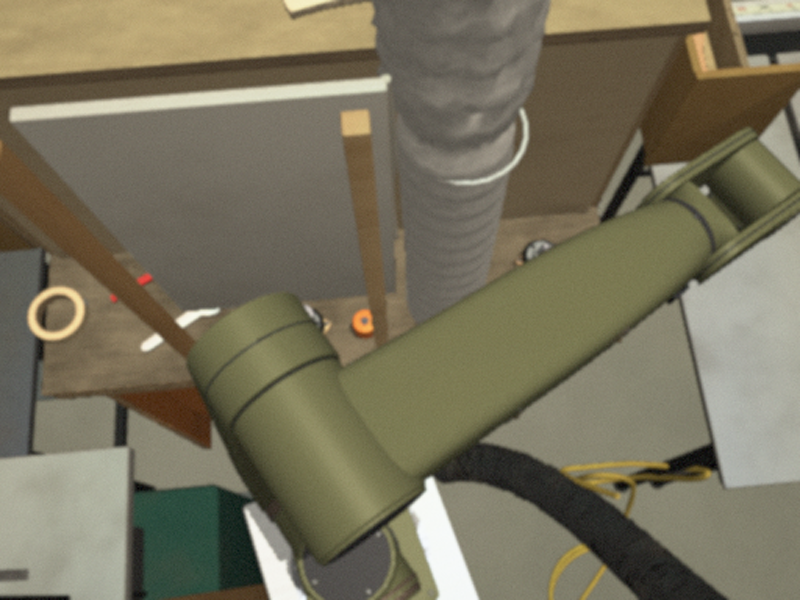

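View pics/wrist0.png

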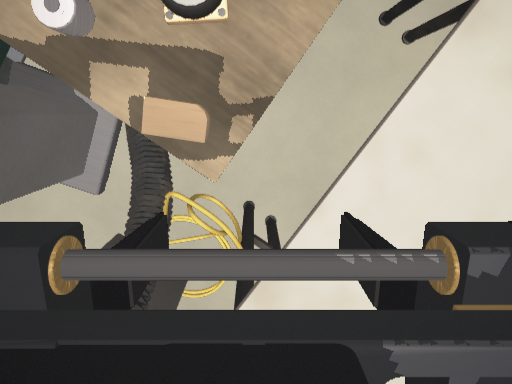

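The scene view shows the large cap at about (col 289, row 231), the small cap at (323, 219) and the bare wheel at (347, 236), with its shaft tip near (349, 213). A fat hose stands left of the caps, with the sign posts further left. The blue and orange look-alikes are near the capped wheel. Next I'll compute positions.

```bash
cat > h.py <<'E'
import numpy as np,cv2
from bench import sensors,cams
def ray(P,u,v,z):
    K=P['camera_matrix'];T=P['cam_to_world']
    d=T[:3,:3]@np.linalg.solve(K,[u,v,1.]);o=T[:3,3]
    return o+d*(z-o[2])/d[2]
def proj(P,p):
    T=np.linalg.inv(P['cam_to_world']);c=T[:3,:3]@np.asarray(p)+T[:3,3];q=P['camera_matrix']@c
    return q[:2]/q[2]
E
python3 - <<'E'
from h import *
im=cv2.imread("pics/scene0.png")
cv2.imwrite("pics/sc.png",cv2.resize(im[190:270,250:380],None,fx=6,fy=6,interpolation=cv2.INTER_CUBIC))
im=cv2.imread("pics/wrist0.png")
cv2.imwrite("pics/wc.png",cv2.resize(im[0:60,0:260],None,fx=3,fy=3,interpolation=cv2.INTER_CUBIC))
E
```

```text
(no output)
```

View pics/sc.png

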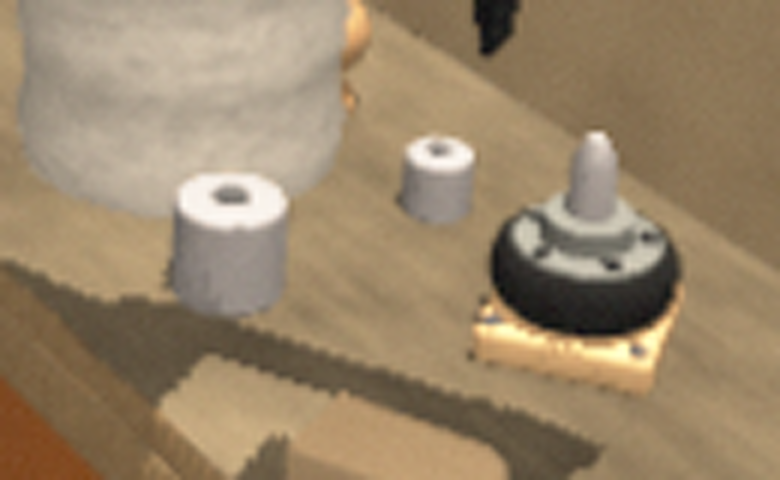

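View pics/wc.png

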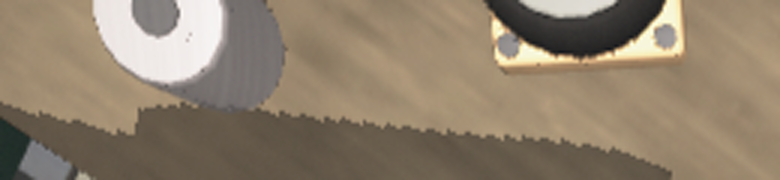

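```bash
python3 - <<'E'
from h import *
P=cams.camera_params("scene");W=cams.camera_params("wrist")
c=lambda x,y:(250+x/6-.4,190+y/6-.4)
print("cap top",ray(P,*c(231,199),.040),"bottom near edge",ray(P,*c(230,313),0),"sides",ray(P,*c(174,200),.04),ray(P,*c(288,200),.04))
print("small top",ray(P,*c(439,153),.026))
print("tip",ray(P,*c(597,132),.086),"shaftbase",ray(P,*c(593,214),.054))
print("wrist cap top",ray(W,157/3-.3,9/3-.3,.04))
t=P['cam_to_world'];print("bench corners", ray(P,660/1.5625,415/1.5625,0),ray(P,495/1.5625,482/1.5625,0),"hose base",ray(P,440/1.5625,352/1.5625,0),ray(P,397/1.5625,330/1.5625,0),ray(P,485/1.5625,330/1.5625,0))
for p in [(52,290),(50,0)]: pass
print("wall line",ray(P,250+780/6,190+270/6,0),ray(P,250+400/6,190+20/6,0))
print("post feet at floor unknown; at bench plane", ray(P,335/1.5625,330/1.5625,0))
E
```

```text
cap top [ 0.30989545 -0.37474416  0.04      ] bottom near edge [ 0.29790627 -0.38683373  0.        ] sides [ 0.29384024 -0.36021586  0.04      ] [ 0.32483159 -0.39028347  0.04      ]
small top [ 0.41536776 -0.39246902  0.026     ]
tip [ 0.38084722 -0.48682439  0.086     ] shaftbase [ 0.37853624 -0.49018097  0.054     ]
wrist cap top [ 0.31234363 -0.37420158  0.04      ]
bench corners [ 0.43163369 -0.64670675  0.        ] [ 0.16519375 -0.5772081   0.        ] hose base [ 0.34213067 -0.32673233  0.        ] [ 0.34393944 -0.2301126   0.        ] [ 0.44701029 -0.33002748  0.        ]
wall line [ 0.47413343 -0.51711212  0.        ] [ 0.53834533 -0.27697564  0.        ]
post feet at floor unknown; at bench plane [ 0.27144657 -0.15983942  0.        ]
```

```bash
python3 - <<'E'
from h import *
from scipy.optimize import least_squares
P=cams.camera_params("scene");T=cams.camera_params("top")
def az(P,u,v):
    d=P['cam_to_world'][:3,:3]@np.linalg.solve(P['camera_matrix'],[u/1.5625,v/1.5625,1.]);return P['cam_to_world'][:2,3],d[:2]/np.linalg.norm(d[:2])
obs=[(P,396,60,0),(P,397,300,0),(P,491,60,1),(P,485,300,1),(T,400,240,0),(T,408,295,0),(T,500,200,1),(T,490,270,1)]
def perp(c,o,d): return d[0]*(c[1]-o[1])-d[1]*(c[0]-o[0])
def f(x):
    r=[]
    for Q,u,v,s in obs:
        o,d=az(Q,u,v); r.append(perp(x[:2],o,d)*(-1 if s==0 else 1)-x[2])
    return r
s=least_squares(f,[.4,-.28,.06]);print(s.x,np.round(s.fun,3))
c=s.x[:2]
for n,p in [("cap",(.311,-.3745)),("wheel",(.38,-.488))]:
    p=np.array(p);print(n,np.hypot(*(p-c))-s.x[2], "lateral from radial plane",(p[0]*c[1]-p[1]*c[0])/np.hypot(*p)-s.x[2], 'dir',(c-p)/np.hypot(*(c-p)), np.degrees(np.arctan2(p[1],p[0])))
E
```

```text
[ 0.37655408 -0.28924732  0.06671322] [ 0.001 -0.002 -0.006  0.006  0.006 -0.006 -0.006  0.006]
cap 0.04082912858345841 lateral from radial plane 0.03818387959674367 dir [0.60956524 0.7927359 ] -50.292383196002554
wheel 0.13206933088100717 lateral from radial plane 0.05267924539941418 dir [-0.01733513  0.99984974] -52.092517328273075
```

Request:
{"op": "carry_out", "data": {
  "rows": [15,-40,0,0,15,-40,0,0,15,-40,0,0,0,0,0,0,0,0,0,0]
}}

```text
time_s: 1.1
position: [0.2234, -0.4785, 0.2288]
orientation: [[0.94, 0.342, -0.001], [0.342, -0.94, 0.003], [0.0, -0.003, -1.0]]
wrist_force: [0.0, -1.5, 0.0]
gripper_width: 0.0954
```

```bash
python3 - <<'E'
from h import *
for n in ["scene","top","wrist"]:
    P=cams.camera_params(n);im=cams.read_camera(n);cv2.imwrite(f"pics/{n}1.png",im)
    np.save(f"{n}1.npy",P['cam_to_world'])
    if n!="scene":
      for t in ["axle_cap","small_cap","wheel_jig"]:
        print(t,[(round(float(d['conf']),2),[int(v) for v in d['pixel']],int(d['region'].sum())) for d in cams.outline_of(t,n)])
print(sensors.get_state()['time_s'])
cv2.imwrite("pics/t1.png",cv2.resize(cv2.imread("pics/top1.png"),(800,600),interpolation=cv2.INTER_CUBIC))
cv2.imwrite("pics/w1.png",cv2.resize(cv2.imread("pics/wrist1.png"),(800,600),interpolation=cv2.INTER_CUBIC))
E
```

```text
axle_cap [(0.74, [206, 231], 184), (0.71, [215, 155], 204)]
small_cap []
wheel_jig [(0.41, [159, 335], 115)]
axle_cap [(0.97, [56, 187], 1853)]
small_cap []
wheel_jig []
1.55
```

View pics/t1.png

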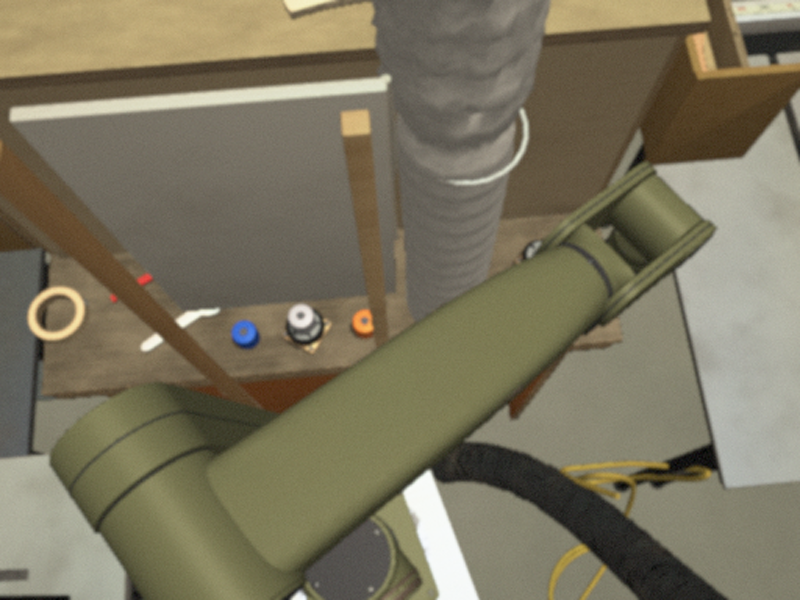

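View pics/w1.png

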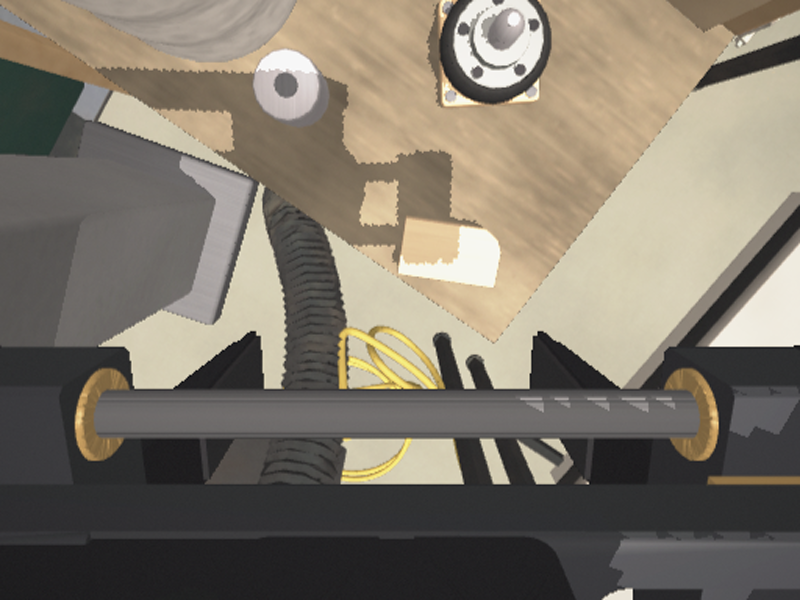

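```bash
python3 - <<'E'
from h import *
from scipy.optimize import least_squares
S=cams.camera_params("scene");T=cams.camera_params("top");W=cams.camera_params("wrist")
k=1/1.5625
W['cam_to_world']=np.load("wrist1.npy")
pts=np.array([ray(W,u*k,v*k,0)[:2] for u,v in [(297,2),(288,25),(270,45),(245,57),(225,61),(190,57),(150,45),(110,25),(75,3)]])
print(np.round(pts,3))
f=lambda x:np.hypot(pts[:,0]-x[0],pts[:,1]-x[1])-x[2]
s=least_squares(f,[.38,-.29,.06]);print("rim z=0",s.x,np.round(s.fun,3))
print("cap top",ray(W,287*k,85*k,.04), "tip",ray(W,511*k,20*k,.086),"hub",ray(W,496*k,41*k,.054))
# axis fit with tilt
def rr(P,u,v):
    d=P['cam_to_world'][:3,:3]@np.linalg.solve(P['camera_matrix'],[u*k,v*k,1.]);return P['cam_to_world'][:3,3],d/np.linalg.norm(d)
obs=[(S,396,60),(S,397,180),(S,397,300),(S,491,60),(S,487,180),(S,485,300),(T,400,230),(T,403,270),(T,408,300),(T,503,190),(T,497,230),(T,490,270)]
sg=[-1]*3+[1]*3+[-1]*3+[1]*3
def g(x):
    r=[]
    a=np.array([x[3],x[4],1]);a/=np.linalg.norm(a)
    for (P,u,v),q in zip(obs,sg):
        o,d=rr(P,u,v);n=np.cross(d,a);n/=np.linalg.norm(n)
        r.append(abs(n@(np.array([x[0],x[1],0])-o))-x[2])
    return r
# allow separate signed
def g2(x):
    r=[]
    a=np.array([x[3],x[4],1]);a/=np.linalg.norm(a)
    for (P,u,v),q in zip(obs,sg):
        o,d=rr(P,u,v);n=np.cross(d,a);n/=np.linalg.norm(n)
        r.append(q*(n@(np.array([x[0],x[1],0])-o))-x[2])
    return r
for G in (g,g2):
    s=least_squares(G,[.38,-.29,.06,0,0]);print(s.x,np.round(s.fun,3))
E
```

```text
[[ 0.367 -0.356]
 [ 0.352 -0.355]
 [ 0.335 -0.347]
 [ 0.322 -0.333]
 [ 0.315 -0.32 ]
 [ 0.309 -0.297]
 [ 0.307 -0.269]
 [ 0.31  -0.24 ]
 [ 0.316 -0.215]]
rim z=0 [ 0.40036861 -0.26974436  0.09719356] [-0.005  0.001  0.004  0.003  0.002 -0.002 -0.004 -0.002  0.004]
cap top [ 0.31151148 -0.37502169  0.04      ] tip [ 0.37869921 -0.48803057  0.086     ] hub [ 0.37549616 -0.48727729  0.054     ]
[ 0.37531079 -0.29648728  0.06803354  0.00524805  0.03093569] [-0.004 -0.003 -0.    -0.003 -0.003  0.001  0.002  0.004  0.    -0.
  0.002  0.004]
[ 0.37531079 -0.29648728 -0.06803354  0.00524805  0.03093569] [ 0.004  0.003  0.     0.003  0.003 -0.001 -0.002 -0.004 -0.     0.
 -0.002 -0.004]
```

```bash
python3 - <<'E'
from h import *
im=cv2.imread("pics/scene1.png")
cv2.imwrite("pics/s1.png",cv2.resize(im[0:260,150:500],(800,594),interpolation=cv2.INTER_CUBIC))
s=sensors.get_state();print(s['qpos'],s['position'],s['time_s'])
E
```

```text
[-1.23663090e+00 -1.41899344e-01  1.91993561e+00  3.42511338e-04
  1.36859192e+00 -1.37163657e-02] [ 0.22320462 -0.4791913   0.2282465 ] 1.55
```

View pics/s1.png

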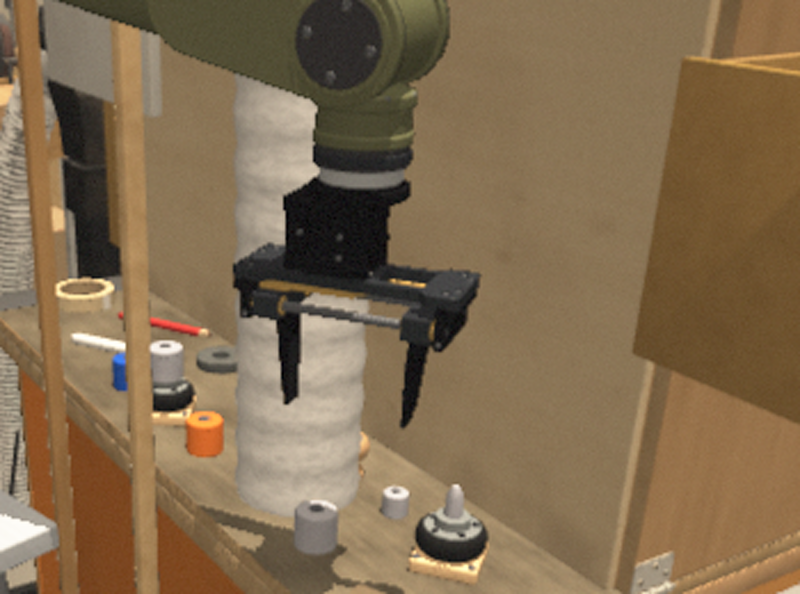

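```bash
python3 - <<'E'
from h import *
S=cams.camera_params("scene");T=cams.camera_params("top")
from scipy.optimize import fsolve
tcp=np.array([.2232,-.479]);p=np.array([.945,.328])
X=lambda w,h:np.array([*(tcp+w*p),h])
u=np.array([150+338*.4375,45*.4375])
print(fsolve(lambda x:proj(S,X(*x))-u,[-.05,.54]))
f=np.array([.328,-.945])
k=1.5625
for h in (.5,.55,.6):
  for w in (-.06,-.05,.05,.06):
    print(h,w,proj(T,X(w,h))*k, proj(T,np.array([*(tcp+w*p+.06*f),h]))*k)
W=cams.camera_params("wrist");W['cam_to_world']=np.load("wrist1.npy")
print("front edge",ray(W,290/k,200/k,0),ray(W,100/k,75/k,0),ray(W,495/k,340/k,0),'rightcorner',ray(W,725/k,30/k,0))
im=cv2.imread("pics/top1.png")
cv2.imwrite("pics/t1c.png",cv2.resize(im[80:240,320:480],(800,800))[:600])
E
```

```text
[-0.05481392  0.50045299]
0.5 -0.06 [690.81113898 257.07339427] [725.78804551 227.16376369]
0.5 -0.05 [684.55577623 250.99175151] [719.52253653 221.25230331]
0.5 0.05 [623.91363567 192.03372626] [658.75572391 163.91927484]
0.5 0.06 [618.03421592 186.31758604] [652.86167916 158.35828816]
0.55 -0.06 [707.01956782 239.70814437] [743.73170306 208.36714701]
0.55 -0.05 [700.35722245 233.3308835 ] [737.05955024 202.1783351 ]
0.55 0.05 [635.88272279 171.61527423] [672.45894595 142.2574969 ]
0.55 0.06 [629.6426287  165.64219634] [666.20364427 136.45533879]
0.6 -0.06 [725.20230228 220.22767955] [763.82634874 187.31729411]
0.6 -0.05 [718.07723347 213.52568521] [756.69217624 180.82509387]
0.6 0.05 [649.25994075 148.79464635] [687.74959465 118.08634679]
0.6 0.06 [642.61251289 142.54193146] [681.08647615 112.02281251]
front edge [ 0.23952207 -0.39052701  0.        ] [ 0.27652745 -0.24037509  0.        ] [ 0.1908334  -0.57385642  0.        ] rightcorner [ 0.44983552 -0.63620327  0.        ]
```

View pics/t1c.png

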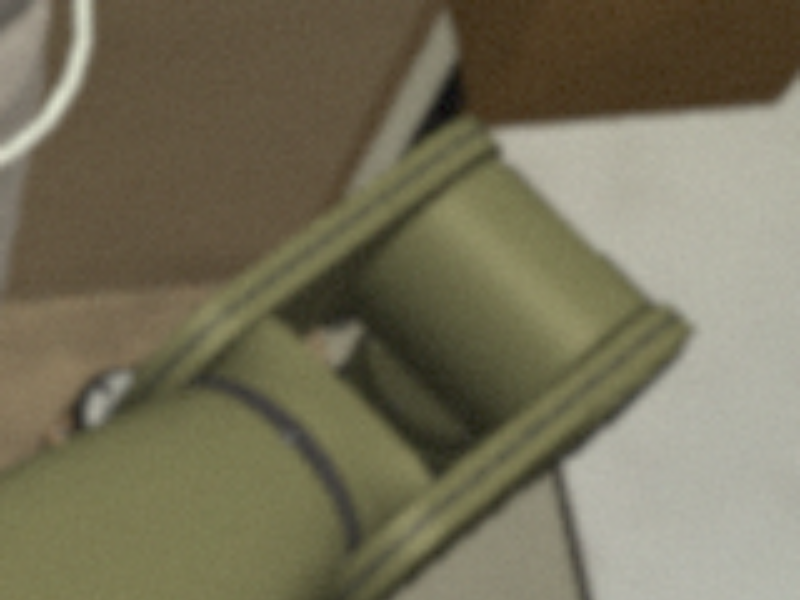

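```bash
python3 - <<'E'
from h import *
S=cams.camera_params("scene");T=cams.camera_params("top");k=1/1.5625
def az(P,u,v):
    d=P['cam_to_world'][:3,:3]@np.linalg.solve(P['camera_matrix'],[u*k,v*k,1.]);return P['cam_to_world'][:2,3],d[:2]/np.linalg.norm(d[:2])
def X(a,b):
    t=np.linalg.solve(np.c_[a[1],-b[1]],b[0]-a[0]);return a[0]+t[0]*a[1]
sc={'A':[(256,60),(290,540)],'B':[(321,60),(340,520)]}
tp={'R':[(356,122),(375,330)],'L':[(60,210),(230,390)]}
for a in sc:
  for b in tp:
    print(a,b,[np.round(X(az(S,*p),az(T,*q)),3) for p in sc[a] for q in tp[b]])
# height of sign top at post R
print(sensors.get_state()['qpos'])
E
```

```text
A R [array([ 0.183, -0.123]), array([ 0.186, -0.118]), array([ 0.179, -0.122]), array([ 0.182, -0.117])]
A L [array([0.34 , 0.108]), array([0.354, 0.128]), array([0.332, 0.104]), array([0.345, 0.123])]
B R [array([ 0.276, -0.145]), array([ 0.282, -0.138]), array([ 0.278, -0.146]), array([ 0.284, -0.138])]
B L [array([0.572, 0.221]), array([0.601, 0.257]), array([0.579, 0.225]), array([0.609, 0.261])]
[-1.23663090e+00 -1.41899344e-01  1.91993561e+00  3.42511338e-04
  1.36859192e+00 -1.37163657e-02]
```

```bash
python3 - <<'E'
from h import *
cap=np.array([.3115,-.375]);H=np.array([.376,-.289]);r=.067
e=lambda a:np.array([np.cos(np.radians(a)),np.sin(np.radians(a))])
def rect(p,c,ax,hx,hy):
    ay=np.array([-ax[1],ax[0]]);d=p-c;q=np.maximum(np.abs([d@ax,d@ay])-[hx,hy],0);return np.hypot(*q)
res=[]
for a in range(-133,-79,3):
  for ox in (4,6,8):
    for oy in (14,17,20,23,25):
      t=cap+ox/1e3*e(a)+oy/1e3*e(a-90)   # y dir a-90 => e.g. a=-100 -> 170
      R=np.hypot(*t);az=np.arctan2(t[1],t[0]);j1=az-np.arcsin(.054/R);d=np.array([np.cos(j1),np.sin(j1)])
      v=H-t;fork=d[0]*v[1]-d[1]*v[0]-r-.054
      body=rect(H,t,e(a),.0375,.09)-r
      j6=j1+np.pi/2-np.radians(a)
      fin=min(rect(H,t+s*.0535*e(a+90),e(a),.010,.006)-r for s in(1,-1))
      res.append((min(fork,body),a,ox,oy,fork,body,fin,j6,t))
for x in sorted(res,key=lambda x:-x[0])[:10]: print([np.round(v,4) for v in x])
E
```

```text
[np.float64(0.0018), np.int64(-103), np.int64(8), np.int64(25), np.float64(0.0019), np.float64(0.0018), np.float64(0.0297), np.float64(2.3309), array([ 0.2853, -0.3772])]
[np.float64(0.0013), np.int64(-106), np.int64(8), np.int64(25), np.float64(0.0013), np.float64(0.0039), np.float64(0.0315), np.float64(2.3846), array([ 0.2853, -0.3758])]
[np.float64(0.0006), np.int64(-109), np.int64(8), np.int64(25), np.float64(0.0006), np.float64(0.0058), np.float64(0.0333), np.float64(2.4385), array([ 0.2853, -0.3744])]
[np.float64(0.0005), np.int64(-103), np.int64(8), np.int64(23), np.float64(0.0005), np.float64(0.0018), np.float64(0.0296), np.float64(2.334), array([ 0.2873, -0.3776])]
[np.float64(0.0), np.int64(-106), np.int64(8), np.int64(23), np.float64(0.0), np.float64(0.0039), np.float64(0.0315), np.float64(2.3876), array([ 0.2872, -0.3764])]
[np.float64(-0.0001), np.int64(-106), np.int64(6), np.int64(25), np.float64(-0.0001), np.float64(0.0019), np.float64(0.0295), np.float64(2.3877), array([ 0.2858, -0.3739])]
[np.float64(-0.0001), np.int64(-112), np.int64(8), np.int64(25), np.float64(-0.0001), np.float64(0.0074), np.float64(0.0349), np.float64(2.4925), array([ 0.2853, -0.3731])]
[np.float64(-0.0002), np.int64(-103), np.int64(6), np.int64(25), np.float64(0.0006), np.float64(-0.0002), np.float64(0.0277), np.float64(2.3339), array([ 0.2858, -0.3752])]
[np.float64(-0.0006), np.int64(-109), np.int64(8), np.int64(23), np.float64(-0.0006), np.float64(0.0058), np.float64(0.0333), np.float64(2.4412), array([ 0.2871, -0.3751])]
[np.float64(-0.0006), np.int64(-100), np.int64(8), np.int64(25), np.float64(0.0024), np.float64(-0.0006), np.float64(0.0279), np.float64(2.2774), array([ 0.2855, -0.3785])]
```

Request:
{"op": "carry_out", "data": {
  "rows": [0,0,0,8.5,0,0,0,8.5,0,0,0,8.5,0,0,0,8.5,0,0,0,8.5,0,0,0,8.5,0,0,0,8.5,0,0,0,8.5],
  "claw": 1
}}

```text
time_s: 2.35
position: [0.223, -0.4814, 0.2276]
orientation: [[0.655, -0.756, -0.002], [-0.756, -0.655, 0.006], [-0.006, -0.003, -1.0]]
wrist_force: [0.3, 0.3, -0.1]
gripper_width: 0.0949
```

Request:
{"op": "carry_out", "data": {
  "rows": [0,0,0,8.5,0,0,0,8.5,0,0,0,8.5,0,0,0,8.5,0,0,0,8.5,0,0,0,8.5,0,0,0,8.5,0,0,0,0]
}}

```text
time_s: 3.15
position: [0.2227, -0.4834, 0.2271]
orientation: [[-0.33, -0.944, -0.002], [-0.944, 0.33, 0.007], [-0.006, 0.004, -1.0]]
wrist_force: [1.0, 0.3, 0.3]
gripper_width: 0.0951
```

```bash
cat >> h.py <<'E'
def togo(x,y,z,ang=None):
    s=sensors.get_state();R=s['orientation'];d=R.T@(np.array([x,y,z])-s['position'])*1e3
    a=np.degrees(np.arctan2(R[1,0],R[0,0]))
    print("t",round(s['time_s'],2),"pos",np.round(s['position'],4),"toolx deg",round(a,2),"shift mm",np.round(d,1),"yaw",None if ang is None else round((a-ang+180)%360-180,2))
    print("F",np.round(s['wrist_force'],1),"tq",np.round(s['joint_torque'],2),"q",np.round(s['qpos'],3),"w",round(s['gripper_width'],4),"tilt",np.round(R[:,2],4))
E
python3 -c "
from h import *
togo(.275,-.423,.228,-106)"
```

```text
t 3.15 pos [ 0.2227 -0.4834  0.2271] toolx deg -109.28 shift mm [-74.3 -29.4  -0.5] yaw -3.28
F [1.  0.3 0.3] tq [-2.000e-02 -3.006e+01 -3.604e+01 -3.000e-02 -6.000e-02  6.100e-01] q [-1.24  -0.131  1.912  0.     1.368  2.238] w 0.0951 tilt [-0.0022  0.0074 -1.    ]
```

Request:
{"op": "carry_out", "data": {
  "rows": [-37,-15,0,-3.3,-37,-15,0,0,0,0,45,0,0,0,45,0,0,0,45,0,0,0,0,0]
}}

```text
time_s: 3.75
position: [0.2767, -0.4225, 0.0925]
orientation: [[-0.254, -0.967, 0.002], [-0.967, 0.254, -0.0], [-0.0, -0.002, -1.0]]
wrist_force: [-0.4, -0.2, 0.1]
gripper_width: 0.0949
```

```bash
python3 -c "
from h import *
togo(.275,-.423,.024,-106)
cv2.imwrite('pics/w2.png',cams.read_camera('wrist'));cv2.imwrite('pics/s2.png',cv2.resize(cams.read_camera('scene')[0:300,150:500],(700,600)))"
```

```text
t 3.75 pos [ 0.2767 -0.4225  0.0925] toolx deg -104.74 shift mm [ 1.   1.7 68.5] yaw 1.26
F [-0.4 -0.2  0.1] tq [-1.200e-01 -3.084e+01 -3.543e+01 -2.000e-02 -7.100e-01  2.000e-02] q [-1.098e+00 -6.800e-02  2.092e+00  2.000e-03  1.116e+00  2.300e+00] w 0.0949 tilt [ 2.2e-03 -3.0e-04 -1.0e+00]
```

View pics/w2.png

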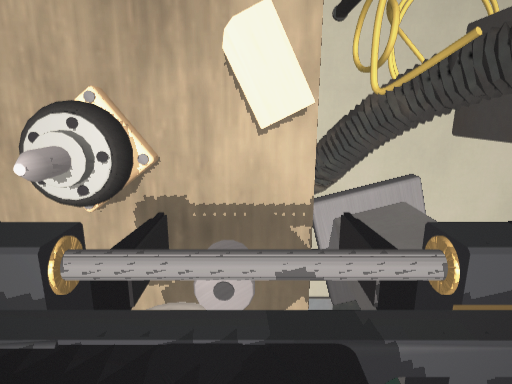

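View pics/s2.png

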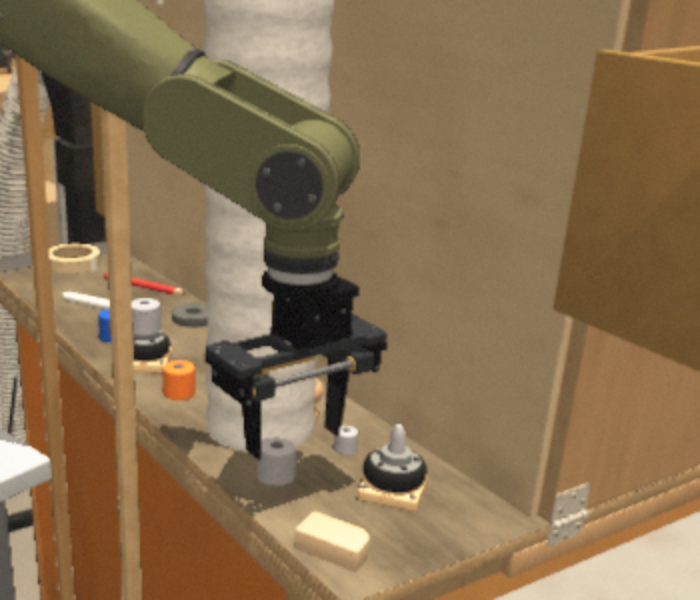

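```bash
python3 -c "
from h import *
W=cams.camera_params('wrist')
print(ray(W,223,292,.04),ray(W,14,170,.086),ray(W,62,160,.054))
print('cap proj',proj(W,[.3115,-.375,.04]),'hub',proj(W,[.379,-.488,.086]))"
```

```text
[ 0.31637453 -0.37417816  0.04      ] [ 0.39049857 -0.49403504  0.086     ] [ 0.38396682 -0.49314101  0.054     ]
cap proj [229.17922418 289.47479381] hub [ 38.93999989 175.49747265]
```

Request:
{"op": "carry_out", "data": {
  "rows": [0,2,35,1,0,0,25,0,0,0,8,0,0,0,0,0]
}}

```text
time_s: 4.25
position: [0.2825, -0.4385, 0.0441]
orientation: [[-0.27, -0.963, 0.018], [-0.962, 0.27, -0.033], [0.026, -0.027, -0.999]]
wrist_force: [0.3, -0.4, -0.4]
gripper_width: 0.095
```

```bash
python3 -c "
from h import *
togo(.2874,-.3795,.024,-106)"
```

```text
t 4.25 pos [ 0.2825 -0.4385  0.0441] toolx deg -105.68 shift mm [-58.6  11.7  18.3] yaw 0.32
F [ 0.3 -0.4 -0.4] tq [-3.000e-02 -3.086e+01 -3.038e+01 -2.000e-02 -3.000e-01  0.000e+00] q [-1.102e+00  1.700e-02  2.103e+00  2.000e-03  9.840e-01  2.311e+00] w 0.095 tilt [ 0.0185 -0.0326 -0.9993]
```

Request:
{"op": "carry_out", "data": {
  "rows": [0,0,0,0,0,0,0,0]
}}

```text
time_s: 4.45
position: [0.2839, -0.4416, 0.0488]
orientation: [[-0.27, -0.963, 0.022], [-0.962, 0.269, -0.039], [0.032, -0.031, -0.999]]
wrist_force: [-0.4, 0.1, 0.5]
gripper_width: 0.095
```

```bash
python3 -c "
from h import *
togo(.2874,-.3795,.024,-106)"
```

```text
t 4.45 pos [ 0.2839 -0.4416  0.0488] toolx deg -105.66 shift mm [-61.5  14.1  22.5] yaw 0.34
F [-0.4  0.1  0.5] tq [-2.000e-02 -3.121e+01 -3.074e+01 -2.000e-02 -2.200e-01 -0.000e+00] q [-1.103e+00  1.300e-02  2.098e+00  2.000e-03  9.860e-01  2.311e+00] w 0.095 tilt [ 0.0217 -0.039  -0.999 ]
```

```bash
python3 -c "
from h import *
cv2.imwrite('pics/w3.png',cams.read_camera('wrist'));cv2.imwrite('pics/s3.png',cv2.resize(cams.read_camera('scene')[0:300,100:450],(700,600)));cv2.imwrite('pics/t3.png',cv2.resize(cams.read_camera('top'),(700,525)))
togo(.2874,-.3795,.024,-106)"
```

```text
t 4.6 pos [ 0.2837 -0.4411  0.0481] toolx deg -105.66 shift mm [-61.   13.7  21.8] yaw 0.34
F [-0.8 -0.8  0.3] tq [-2.000e-02 -3.167e+01 -3.110e+01 -2.000e-02 -2.300e-01 -0.000e+00] q [-1.103e+00  1.400e-02  2.099e+00  2.000e-03  9.850e-01  2.311e+00] w 0.0954 tilt [ 0.0212 -0.0381 -0.999 ]
```

View pics/w3.png

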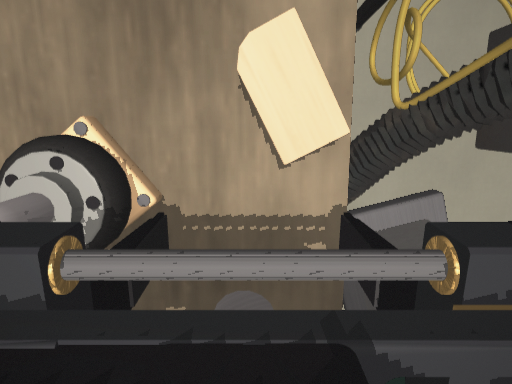

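View pics/s3.png

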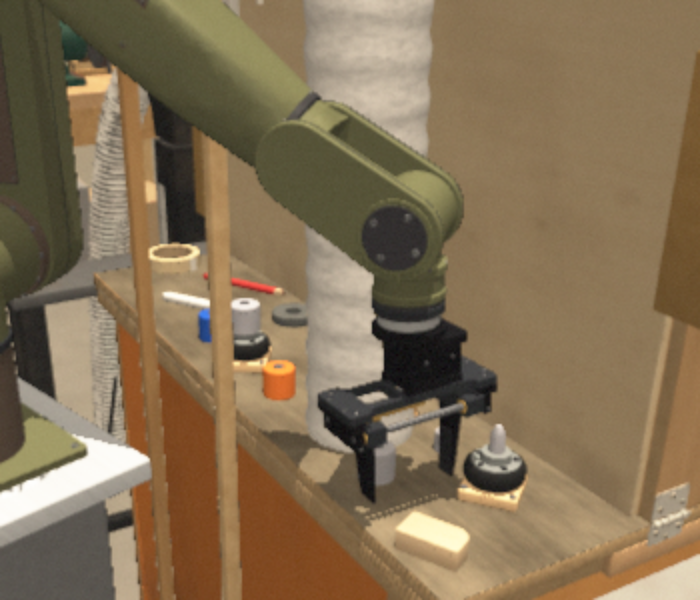

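View pics/t3.png

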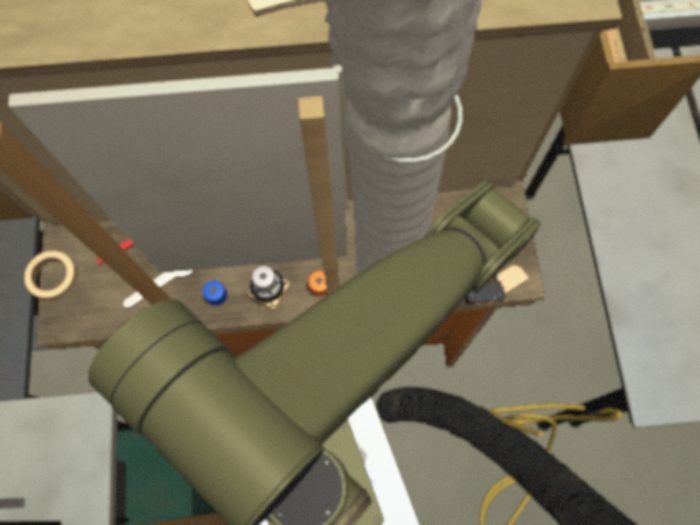

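```bash
python3 - <<'E'
from h import *
from scipy.optimize import least_squares
D=[([.12444,1.65167,1.36748],(.22259,-.61006,.23043)),([-.1419,1.91994,1.36859],(.2232,-.47919,.22825)),([-.131,1.912,1.368],(.2227,-.4834,.2271)),([-.068,2.092,1.116],(.2767,-.4225,.0925)),([.013,2.098,.986],(.2839,-.4416,.0488)),([.017,2.103,.984],(.2825,-.4385,.0441))]
def fk(q,p):
    L1,L2,L3,z0,e=p;a=q[0]+q[1];b=a+q[2]
    return np.array([L1*np.sin(q[0])+L2*np.sin(a)+e*np.cos(a)+L3*np.sin(b), z0+L1*np.cos(q[0])+L2*np.cos(a)-e*np.sin(a)+L3*np.cos(b)])
def f(p):
    return np.concatenate([fk(q,p)-[np.sqrt(x[0]**2+x[1]**2-.054**2),x[2]] for q,x in D])
s=least_squares(f,[.45,.5,.27,.3,0]);p=s.x;print(np.round(p,4),np.round(s.fun,4))
def ik(r,z):
    return least_squares(lambda q:np.r_[fk(q,p)-[r,z],q.sum()-np.pi],[0,2.1,1.]).x
for x in [(.2767,-.4225,.024),(.2874,-.3795,.024),(.38,-.488,.07)]:
    print(x,ik(np.sqrt(x[0]**2+x[1]**2-.054**2),x[2]))
print("elbow r,z",p[0]*np.sin(.013),p[3]+p[0]*np.cos(.013))
E
```

```text
[0.4526 0.6132 0.2796 0.2277 0.0428] [ 0.     -0.0002 -0.     -0.0002  0.0001 -0.0001  0.0001  0.0002 -0.
  0.0001  0.      0.0001]
(0.2767, -0.4225, 0.024) [0.03586165 2.12430252 0.98142848]
(0.2874, -0.3795, 0.024) [-0.02842757  2.1888143   0.98120592]
(0.38, -0.488, 0.07) [0.20492636 1.846076   1.09059029]
elbow r,z 0.0058836592313760636 0.6802497949934629
```

Request:
{"op": "carry_out", "data": {
  "rows": [0,0,-10,0,0,0,-10,0,0,0,0,0]
}}

```text
time_s: 4.9
position: [0.2834, -0.4404, 0.0705]
orientation: [[-0.27, -0.963, 0.022], [-0.962, 0.269, -0.039], [0.032, -0.031, -0.999]]
wrist_force: [-0.6, -0.0, 1.0]
gripper_width: 0.0951
```

```bash
python3 -c "
from h import *
togo(.275,-.423,.024,-106)"
```

```text
t 4.9 pos [ 0.2834 -0.4404  0.0705] toolx deg -105.65 shift mm [-16.   14.2  45.6] yaw 0.35
F [-0.6 -0.   1. ] tq [ 4.000e-02 -3.040e+01 -3.111e+01 -2.000e-02 -8.000e-02 -0.000e+00] q [-1.102e+00 -2.100e-02  2.090e+00  2.000e-03  1.028e+00  2.311e+00] w 0.0951 tilt [ 0.0216 -0.0388 -0.999 ]
```

Request:
{"op": "carry_out", "data": {
  "rows": [0,0,10,0,0,0,10,0,0,0,0,0]
}}

```text
time_s: 5.2
position: [0.2839, -0.4413, 0.0496]
orientation: [[-0.27, -0.963, 0.022], [-0.962, 0.269, -0.04], [0.032, -0.032, -0.999]]
wrist_force: [0.4, 1.1, -0.6]
gripper_width: 0.0951
```

```bash
python3 -c "
from h import *
togo(.275,-.423,.024,-106)"
```

```text
t 5.2 pos [ 0.2839 -0.4413  0.0496] toolx deg -105.65 shift mm [-16.   14.3  24.6] yaw 0.35
F [ 0.4  1.1 -0.6] tq [-5.000e-02 -3.214e+01 -3.189e+01 -2.000e-02 -3.700e-01 -0.000e+00] q [-1.102e+00  1.100e-02  2.099e+00  2.000e-03  9.860e-01  2.311e+00] w 0.0951 tilt [ 0.0221 -0.0399 -0.999 ]
```

Request:
{"op": "carry_out", "data": {
  "rows": [0,0,6,0,0,0,0,0]
}}

```text
time_s: 5.4
position: [0.2835, -0.4406, 0.0414]
orientation: [[-0.27, -0.963, 0.021], [-0.963, 0.269, -0.037], [0.03, -0.03, -0.999]]
wrist_force: [0.8, -0.4, 0.3]
gripper_width: 0.0949
```

```bash
python3 -c "
from h import *
togo(.275,-.423,.024,-106)"
```

```text
t 5.4 pos [ 0.2835 -0.4406  0.0414] toolx deg -105.64 shift mm [-15.1  13.5  16.6] yaw 0.36
F [ 0.8 -0.4  0.3] tq [-5.000e-02 -3.217e+01 -3.135e+01 -2.000e-02 -3.200e-01 -0.000e+00] q [-1.102e+00  2.400e-02  2.102e+00  2.000e-03  9.730e-01  2.311e+00] w 0.0949 tilt [ 0.0207 -0.0372 -0.9991]
```

Request:
{"op": "carry_out", "data": {
  "rows": [-8,6,0,0,-8,6,0,0,0,0,0,0]
}}

```text
time_s: 5.7
position: [0.2754, -0.4199, 0.0396]
orientation: [[-0.27, -0.963, 0.02], [-0.963, 0.269, -0.035], [0.029, -0.029, -0.999]]
wrist_force: [-0.4, -0.1, -0.8]
gripper_width: 0.0947
```

```bash
python3 -c "
from h import *
togo(.275,-.423,.024,-106)"
```

```text
t 5.7 pos [ 0.2754 -0.4199  0.0396] toolx deg -105.64 shift mm [ 2.7  0.  15.7] yaw 0.36
F [-0.4 -0.1 -0.8] tq [ 1.000e-02 -2.974e+01 -3.071e+01 -2.000e-02 -1.900e-01  1.000e-02] q [-1.098e+00 -2.100e-02  2.150e+00  2.000e-03  9.720e-01  2.315e+00] w 0.0947 tilt [ 0.0199 -0.0353 -0.9992]
```

Request:
{"op": "carry_out", "data": {
  "rows": [0,0,-35,0,0,0,-25,0,0,0,-8,0,0,0,0,0]
}}

```text
time_s: 6.1
position: [0.2733, -0.4155, 0.1089]
orientation: [[-0.269, -0.963, 0.019], [-0.963, 0.268, -0.034], [0.028, -0.028, -0.999]]
wrist_force: [-1.1, -0.5, -0.5]
gripper_width: 0.0948
```

```bash
python3 -c "
from h import *
togo(.275,-.423,.024,-106)"
```

```text
t 6.1 pos [ 0.2733 -0.4155  0.1089] toolx deg -105.62 shift mm [ 4.4 -1.3 85.1] yaw 0.38
F [-1.1 -0.5 -0.5] tq [ 4.000e-02 -2.760e+01 -3.344e+01 -2.000e-02 -1.000e-01 -0.000e+00] q [-1.098e+00 -1.320e-01  2.121e+00  2.000e-03  1.113e+00  2.315e+00] w 0.0948 tilt [ 0.0194 -0.0344 -0.9992]
```

Request:
{"op": "carry_out", "data": {
  "rows": [0,0,-40,0,0,0,0,0,30,-35,0,0,30,-35,0,0,0,0,0,0,0,0,0,0]
}}

```text
time_s: 6.7
position: [0.3216, -0.486, 0.1397]
orientation: [[-0.269, -0.963, 0.011], [-0.963, 0.269, -0.018], [0.015, -0.015, -1.0]]
wrist_force: [-0.5, 0.2, 0.2]
gripper_width: 0.0951
```

Request:
{"op": "carry_out", "data": {
  "rows": [-30,35,0,0,-30,35,0,0,0,0,0,0,0,0,0,0]
}}

```text
time_s: 7.1
position: [0.2658, -0.4017, 0.1288]
orientation: [[-0.269, -0.963, 0.004], [-0.963, 0.269, -0.006], [0.005, -0.006, -1.0]]
wrist_force: [-0.4, -0.4, 0.4]
gripper_width: 0.095
```

```bash
python3 -c "
from h import *
togo(.275,-.423,.024,-106)"
```

```text
t 7.1 pos [ 0.2658 -0.4017  0.1288] toolx deg -105.62 shift mm [ 17.6 -14.  105. ] yaw 0.38
F [-0.4 -0.4  0.4] tq [ 7.000e-02 -2.534e+01 -3.233e+01 -2.000e-02 -1.000e-02 -0.000e+00] q [-1.098e+00 -1.730e-01  2.121e+00  1.000e-03  1.187e+00  2.315e+00] w 0.095 tilt [ 0.0043 -0.0061 -1.    ]
```

Request:
{"op": "carry_out", "data": {
  "rows": [18,-14,0,0,0,0,20,0,0,0,20,0,0,0,20,0,0,0,0,0,0,0,0,0]
}}

```text
time_s: 7.7
position: [0.2772, -0.4281, 0.0707]
orientation: [[-0.269, -0.963, 0.009], [-0.963, 0.269, -0.015], [0.012, -0.012, -1.0]]
wrist_force: [0.1, -0.3, 0.4]
gripper_width: 0.095
```

```bash
python3 -c "
from h import *
togo(.275,-.423,.024,-106)"
```

```text
t 7.7 pos [ 0.2772 -0.4281  0.0707] toolx deg -105.63 shift mm [-4.8  4.1 46.6] yaw 0.37
F [ 0.1 -0.3  0.4] tq [ 1.000e-02 -2.911e+01 -3.059e+01 -2.000e-02 -1.000e-01 -0.000e+00] q [-1.102e+00 -3.600e-02  2.104e+00  1.000e-03  1.057e+00  2.312e+00] w 0.095 tilt [ 0.0087 -0.0145 -0.9999]
```

Request:
{"op": "carry_out", "data": {
  "rows": [-5,4,10,0,0,0,10,0,0,0,10,0,0,0,8,0,0,0,0,0,0,0,0,0]
}}

```text
time_s: 8.3
position: [0.276, -0.4242, 0.0323]
orientation: [[-0.269, -0.963, 0.011], [-0.963, 0.269, -0.019], [0.015, -0.016, -1.0]]
wrist_force: [0.3, 0.9, 0.3]
gripper_width: 0.0949
```

```bash
python3 -c "
from h import *
togo(.2874,-.3795,.024,-106)"
```

```text
t 8.3 pos [ 0.276  -0.4242  0.0323] toolx deg -105.62 shift mm [-46.3   1.2   7.6] yaw 0.38
F [0.3 0.9 0.3] tq [ 1.000e-02 -3.035e+01 -2.974e+01 -2.000e-02 -1.400e-01 -0.000e+00] q [-1.101e+00  1.100e-02  2.133e+00  1.000e-03  9.760e-01  2.313e+00] w 0.0949 tilt [ 0.011  -0.019  -0.9998]
```

Request:
{"op": "carry_out", "data": {
  "rows": [-10,0,2,0,-10,0,2,0,-8,0,0,0,0,0,0,0]
}}

```text
time_s: 8.7
position: [0.2844, -0.3952, 0.028]
orientation: [[-0.269, -0.963, 0.012], [-0.963, 0.269, -0.02], [0.016, -0.016, -1.0]]
wrist_force: [-0.4, 0.8, -0.4]
gripper_width: 0.0953
```

```bash
python3 -c "
from h import *
togo(.2874,-.3795,.024,-106)"
```

```text
t 8.7 pos [ 0.2844 -0.3952  0.028 ] toolx deg -105.63 shift mm [-15.9   1.4   3.8] yaw 0.37
F [-0.4  0.8 -0.4] tq [  0.11 -28.89 -29.99   0.    -0.13   0.04] q [-1.057e+00 -2.500e-02  2.177e+00  1.000e-03  9.660e-01  2.356e+00] w 0.0953 tilt [ 0.0116 -0.0195 -0.9997]
```

Request:
{"op": "carry_out", "data": {
  "rows": [-5,1,2,0,-4,0,0,0,0,0,0,0]
}}

```text
time_s: 9.0
position: [0.2864, -0.3854, 0.0262]
orientation: [[-0.269, -0.963, 0.012], [-0.963, 0.268, -0.021], [0.017, -0.017, -1.0]]
wrist_force: [0.8, 0.4, 0.3]
gripper_width: 0.095
```

```bash
python3 -c "
from h import *
togo(.2874,-.3795,.024,-106)
W=cams.camera_params('wrist');cv2.imwrite('pics/w4.png',cams.read_camera('wrist'));cv2.imwrite('pics/s4.png',cv2.resize(cams.read_camera('scene')[0:300,150:450],(600,600)))
print(proj(W,[.3115,-.375,.04]))
togo(.2874,-.3795,.024,-106)"
```

```text
t 9.0 pos [ 0.2864 -0.3854  0.0262] toolx deg -105.58 shift mm [-5.9  0.7  2.1] yaw 0.42
F [0.8 0.4 0.3] tq [ 1.300e-01 -2.816e+01 -2.973e+01 -1.000e-02 -1.400e-01  2.000e-02] q [-1.044 -0.038  2.194  0.     0.962  2.37 ] w 0.095 tilt [ 0.0121 -0.0206 -0.9997]
[208.01477169 289.99308642]
t 9.1 pos [ 0.2864 -0.3858  0.0263] toolx deg -105.59 shift mm [-6.4  0.7  2.1] yaw 0.41
F [-0.4 -0.1 -0.1] tq [ 1.300e-01 -2.821e+01 -2.973e+01 -2.000e-02 -1.500e-01  0.000e+00] q [-1.044 -0.037  2.193  0.     0.962  2.37 ] w 0.095 tilt [ 0.0121 -0.0208 -0.9997]
```

View pics/w4.png

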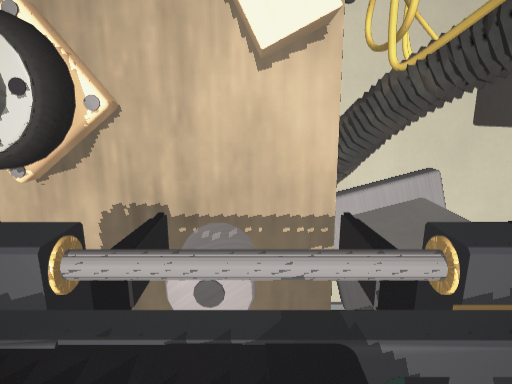

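View pics/s4.png

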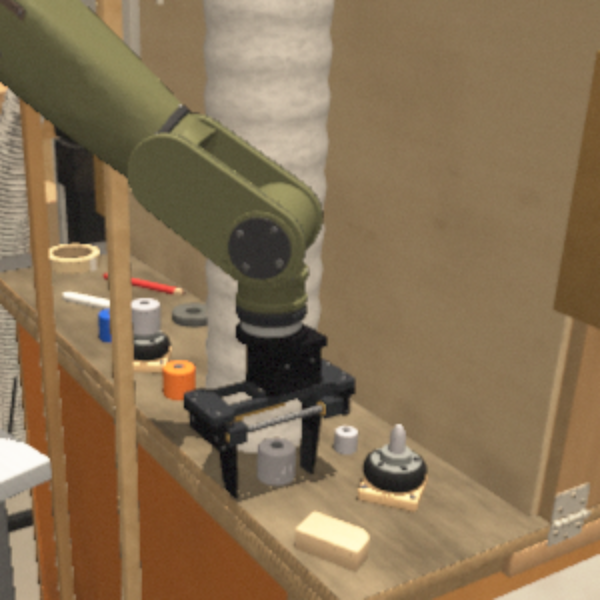

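Request:
{"op": "carry_out", "data": {
  "rows": [-3,0,1,0,-3,0,1,0,0,0,0,0]
}}

```text
time_s: 9.4
position: [0.2881, -0.3802, 0.0242]
orientation: [[-0.27, -0.963, 0.012], [-0.963, 0.269, -0.021], [0.017, -0.018, -1.0]]
wrist_force: [-0.6, -0.1, 0.4]
gripper_width: 0.0949
```

```bash
python3 -c "
from h import *
togo(.3115,-.375,.024,-106)"
```

```text
t 9.4 pos [ 0.2881 -0.3802  0.0242] toolx deg -105.64 shift mm [-11.3 -21.1   0.4] yaw 0.36
F [-0.6 -0.1  0.4] tq [ 5.000e-02 -2.797e+01 -2.990e+01 -2.000e-02 -1.700e-01  2.000e-02] q [-1.035 -0.042  2.202 -0.     0.957  2.38 ] w 0.0949 tilt [ 0.0123 -0.0212 -0.9997]
```

Request:
{"op": "carry_out", "data": {
  "rows": [-3,0,0,0,0,0,0,0]
}}

```text
time_s: 9.6
position: [0.2889, -0.3771, 0.024]
orientation: [[-0.27, -0.963, 0.012], [-0.963, 0.269, -0.021], [0.017, -0.017, -1.0]]
wrist_force: [0.8, -0.3, -0.3]
gripper_width: 0.0953
```

```bash
python3 -c "
from h import *
togo(.3115,-.375,.024,-106)"
```

```text
t 9.6 pos [ 0.2889 -0.3771  0.024 ] toolx deg -105.65 shift mm [ -8.1 -21.2   0.3] yaw 0.35
F [ 0.8 -0.3 -0.3] tq [ 5.000e-02 -2.777e+01 -2.990e+01 -2.000e-02 -1.600e-01  2.000e-02] q [-1.03  -0.046  2.206 -0.     0.957  2.385] w 0.0953 tilt [ 0.0122 -0.0211 -0.9997]
```

Request:
{"op": "carry_out", "data": {
  "rows": [-2,0,0,0,0,0,0,0]
}}

```text
time_s: 9.8
position: [0.2895, -0.375, 0.024]
orientation: [[-0.27, -0.963, 0.012], [-0.963, 0.269, -0.021], [0.017, -0.018, -1.0]]
wrist_force: [0.7, -0.3, 0.3]
gripper_width: 0.0952
```

Request:
{"op": "carry_out", "data": {
  "rows": [0,0,0,0,0,0,0,0,0,0,0,0,0,0,0,0,0,0,0,0],
  "claw": 0
}}

```text
time_s: 10.3
position: [0.2902, -0.3758, 0.0247]
orientation: [[-0.27, -0.963, 0.014], [-0.963, 0.27, -0.023], [0.018, -0.019, -1.0]]
wrist_force: [0.2, -0.2, 0.0]
gripper_width: 0.0604
```

```bash
python3 -c "
from h import *
togo(.3115,-.375,.024,-106)
cv2.imwrite('pics/w5.png',cams.read_camera('wrist'))"
```

```text
t 10.3 pos [ 0.2902 -0.3758  0.0247] toolx deg -105.66 shift mm [ -6.5 -20.3   0.9] yaw 0.34
F [ 0.2 -0.2  0. ] tq [-1.400e-01 -2.733e+01 -2.942e+01 -1.200e-01 -5.000e-02 -1.000e-02] q [-1.026 -0.049  2.208 -0.     0.956  2.388] w 0.0604 tilt [ 0.0138 -0.0228 -0.9996]
```

View pics/w5.png

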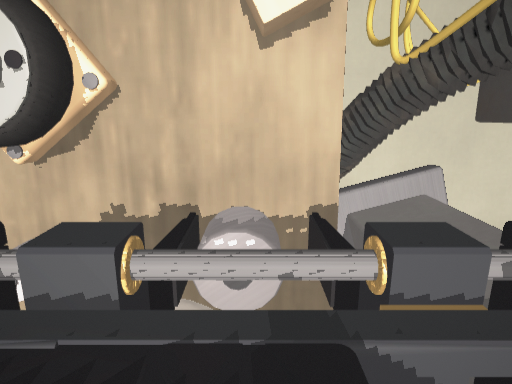

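Request:
{"op": "carry_out", "data": {
  "rows": [0,0,0,0,0,0,0,0,0,0,0,0,0,0,0,0]
}}

```text
time_s: 10.75
position: [0.2901, -0.3758, 0.0247]
orientation: [[-0.27, -0.963, 0.014], [-0.963, 0.27, -0.023], [0.018, -0.019, -1.0]]
wrist_force: [1.2, -0.3, 1.1]
gripper_width: 0.0444
```

```bash
python3 -c "
from h import *
togo(.3115,-.375,.024,-106)
cv2.imwrite('pics/w6.png',cams.read_camera('wrist'))
W=cams.camera_params('wrist');s=sensors.get_state()
for ox in (-9,-6,-3,0): print(ox,proj(W,s['position']+s['orientation']@np.array([ox/1e3,0,-.015])))
"
```

```text
t 10.75 pos [ 0.2901 -0.3758  0.0247] toolx deg -105.66 shift mm [ -6.6 -20.4   1. ] yaw 0.34
F [ 1.2 -0.3  1.1] tq [-1.300e-01 -2.725e+01 -2.938e+01 -1.000e-01 -8.000e-02 -1.000e-02] q [-1.026 -0.049  2.208 -0.     0.957  2.388] w 0.0444 tilt [ 0.0136 -0.0228 -0.9996]
-9 [253.60048741 276.96053422]
-6 [253.59825377 271.05836949]
-3 [253.59599926 265.10105015]
0 [253.59372358 259.08779945]
```

View pics/w6.png

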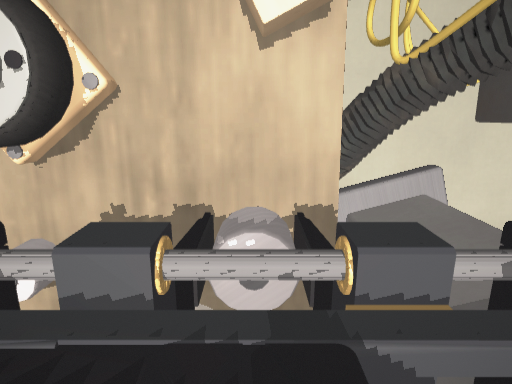

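Request:
{"op": "carry_out", "data": {
  "rows": [12,0,0,0,15,0,0,0,15,0,0,0,0,0,0,0,0,0,0,0]
}}

```text
time_s: 11.3
position: [0.277, -0.4198, 0.0249]
orientation: [[-0.27, -0.963, 0.012], [-0.963, 0.27, -0.022], [0.017, -0.018, -1.0]]
wrist_force: [-0.1, 0.0, -0.6]
gripper_width: 0.0444
```

Request:
{"op": "carry_out", "data": {
  "rows": [0,0,0,0,0,0,0,0],
  "claw": 0.65
}}

```text
time_s: 11.5
position: [0.2767, -0.4198, 0.0246]
orientation: [[-0.271, -0.962, 0.012], [-0.962, 0.271, -0.021], [0.017, -0.017, -1.0]]
wrist_force: [1.2, -0.3, -0.7]
gripper_width: 0.0552
```

```bash
python3 -c "
from h import *
togo(.3115,-.375,.024,-106)
cv2.imwrite('pics/w7.png',cams.read_camera('wrist'))
W=cams.camera_params('wrist');s=sensors.get_state()
for ox in (-9,-6,-3,0): print(ox,proj(W,s['position']+s['orientation']@np.array([ox/1e3,0,-.015])))
"
```

```text
t 11.5 pos [ 0.2767 -0.4198  0.0246] toolx deg -105.73 shift mm [-52.5 -21.4   0.1] yaw 0.27
F [ 1.2 -0.3 -0.7] tq [-1.400e-01 -3.042e+01 -2.989e+01 -3.000e-02 -1.700e-01 -0.000e+00] q [-1.095e+00  1.600e-02  2.144e+00  1.000e-03  9.580e-01  2.320e+00] w 0.0552 tilt [ 0.0121 -0.0209 -0.9997]
-9 [253.59779772 276.94331627]
-6 [253.59529737 271.04075896]
-3 [253.59277364 265.08303308]
0 [253.59022621 259.06936155]
```

View pics/w7.png

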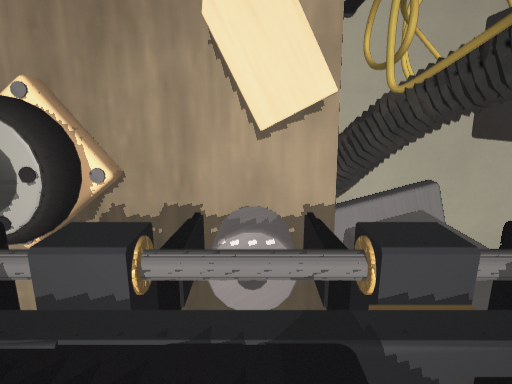

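Request:
{"op": "carry_out", "data": {
  "rows": [-5,0,0,0,0,0,0,0]
}}

```text
time_s: 11.75
position: [0.2783, -0.414, 0.0244]
orientation: [[-0.27, -0.963, 0.012], [-0.963, 0.27, -0.021], [0.017, -0.017, -1.0]]
wrist_force: [-0.1, -0.6, -0.0]
gripper_width: 0.0616
```

Request:
{"op": "carry_out", "data": {
  "rows": [0,0,0,0,0,0,0,0,0,0,0,0,0,0,0,0],
  "claw": 0
}}

```text
time_s: 12.15
position: [0.2787, -0.4135, 0.0247]
orientation: [[-0.269, -0.963, 0.012], [-0.963, 0.269, -0.021], [0.017, -0.017, -1.0]]
wrist_force: [-1.5, 0.3, -1.6]
gripper_width: 0.0445
```

```bash
python3 -c "
from h import *
togo(.379,-.488,.16,-106)
cv2.imwrite('pics/w8.png',cams.read_camera('wrist'))
W=cams.camera_params('wrist');s=sensors.get_state()
for ox in (-4,0,4): print(ox,proj(W,s['position']+s['orientation']@np.array([ox/1e3,0,-.015])))
"
```

```text
t 12.15 pos [ 0.2787 -0.4135  0.0247] toolx deg -105.62 shift mm [  47.1 -119.  -132.4] yaw 0.38
F [-1.5  0.3 -1.6] tq [ 7.000e-02 -3.018e+01 -2.991e+01  1.000e-02 -1.900e-01 -0.000e+00] q [-1.086e+00  6.000e-03  2.154e+00  1.000e-03  9.580e-01  2.327e+00] w 0.0445 tilt [ 0.0122 -0.0211 -0.9997]
-4 [253.61437482 267.08015986]
0 [253.61133826 259.07414385]
4 [253.60826344 250.96725598]
```

View pics/w8.png

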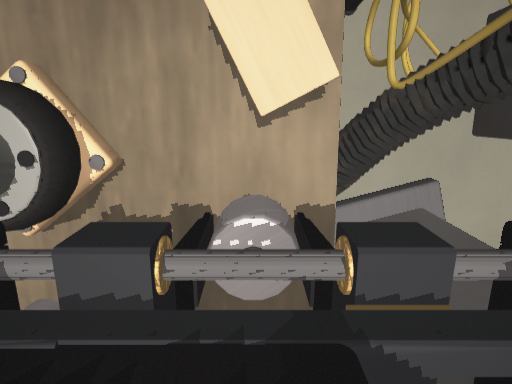

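Request:
{"op": "carry_out", "data": {
  "rows": [0,0,-15,0,0,0,-35,0,0,0,-40,0,0,0,-30,0,0,0,0,0,0,0,0,0]
}}

```text
time_s: 12.8
position: [0.276, -0.4091, 0.1459]
orientation: [[-0.27, -0.963, 0.009], [-0.963, 0.27, -0.016], [0.012, -0.013, -1.0]]
wrist_force: [-0.4, 0.7, -0.4]
gripper_width: 0.0445
```

```bash
python3 -c "
from h import *
togo(.379,-.488,.14,-106)
W=cams.camera_params('wrist')
cv2.imwrite('pics/w9.png',cams.read_camera('wrist'));cv2.imwrite('pics/s9.png',cv2.resize(cams.read_camera('scene')[0:300,150:450],(600,600)))
np.save('w9.npy',W['cam_to_world'])
print(proj(W,[.379,-.488,.086]),proj(W,[.379,-.488,.054]))
"
```

```text
t 12.8 pos [ 0.276  -0.4091  0.1459] toolx deg -105.65 shift mm [  48.1 -120.4    8.1] yaw 0.35
F [-0.4  0.7 -0.4] tq [-0.000e+00 -2.821e+01 -3.636e+01 -3.000e-02 -1.800e-01 -0.000e+00] q [-1.087e+00 -1.700e-01  2.088e+00  1.000e-03  1.206e+00  2.328e+00] w 0.0445 tilt [ 0.0094 -0.0156 -0.9998]
[ 70.60205564 140.19141304] [ 94.51403221 136.98398245]
```

View pics/w9.png

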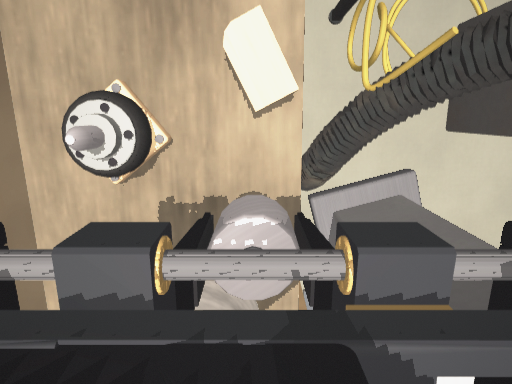

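View pics/s9.png

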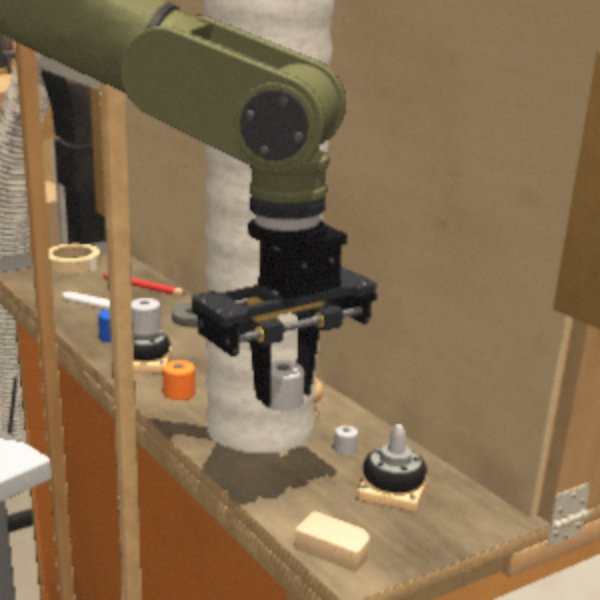

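```bash
python3 - <<'E'
from h import *
im=cv2.imread('pics/w9.png')
cv2.imwrite('pics/w9c.png',cv2.resize(im[20:310,0:120],(331,800))[:600])
W=cams.camera_params('wrist');W['cam_to_world']=np.load('w9.npy')
n=np.array([.968,-.25])
for u,v in [(3,60),(12,100),(22,150),(32,205),(47,300)]:
    p=ray(W,u,v,0)[:2];print(np.round(p,4),n@(p-[.379,-.488]))
P=cams.camera_params('scene')
for u,v in [(250+780/6,190+270/6),(250+640/6,190+165/6),(250+400/6,190+20/6)]:
    p=ray(P,u,v,0)[:2];print(np.round(p,4),n@(p-[.379,-.488]))
E
```

```text
[ 0.4584 -0.5755] 0.09872888322403174
[ 0.4652 -0.5425] 0.09708331684089384
[ 0.4754 -0.4989] 0.09606886305928612
[ 0.4884 -0.4478] 0.09584080005843296
[ 0.5156 -0.35  ] 0.09776544384287329
[ 0.4741 -0.5171] 0.09936718707247007
[ 0.5045 -0.4311] 0.10725738106794387
[ 0.5383 -0.277 ] 0.10149018874773238
```

View pics/w9c.png

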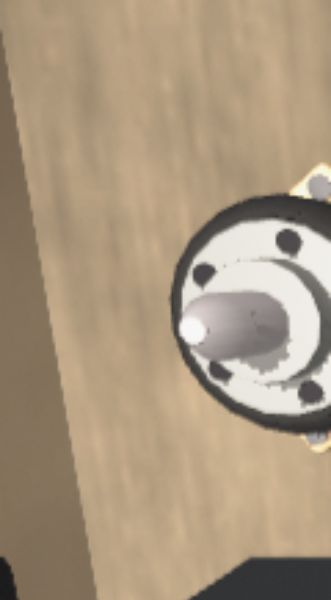

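```bash
python3 - <<'E'
from h import *
T=cams.camera_params('top');S=cams.camera_params('scene');k=1/1.5625
for u,v in [(640,155),(745,160),(690,40),(800,65)]:
    print((u,v),[np.round(ray(T,u*k,v*k,z)[:2],3) for z in (.2,.35,.5)])
# scene corners of tray in 800-scale first scene pic
for u,v in [(668,240),(700,40),(800,290)]:
    o=S['cam_to_world'][:3,3];d=ray(S,u*k,v*k,0)-o
    print((u,v),[np.round(o+d*t,3) for t in np.linspace(.3,1.2,6)])
E
```

```text
(640, 155) [array([ 0.436, -0.664]), array([ 0.373, -0.584]), array([ 0.309, -0.503])]
(745, 160) [array([ 0.365, -0.825]), array([ 0.312, -0.723]), array([ 0.258, -0.621])]
(690, 40) [array([ 0.615, -0.851]), array([ 0.527, -0.746]), array([ 0.44, -0.64])]
(800, 65) [array([ 0.499, -1.008]), array([ 0.427, -0.881]), array([ 0.356, -0.754])]
(668, 240) [array([ 0.021, -0.801,  0.413]), array([ 0.281, -0.684,  0.307]), array([ 0.54 , -0.567,  0.2  ]), array([ 0.8  , -0.451,  0.094]), array([ 1.059, -0.334, -0.012]), array([ 1.319, -0.217, -0.118])]
(700, 40) [array([ 0.952, -0.377,  0.413]), array([ 1.77 , -0.007,  0.307]), array([2.588, 0.364, 0.2  ]), array([3.407, 0.735, 0.094]), array([ 4.225,  1.105, -0.012]), array([ 5.043,  1.476, -0.118])]
(800, 290) [array([ 0.005, -0.886,  0.413]), array([ 0.254, -0.821,  0.307]), array([ 0.504, -0.756,  0.2  ]), array([ 0.754, -0.691,  0.094]), array([ 1.004, -0.625, -0.012]), array([ 1.254, -0.56 , -0.118])]
```

Request:
{"op": "carry_out", "data": {
  "rows": [12,-30,0,0,12,-30,0,0,12,-30,0,0,4,-10,0,0,0,0,0,0,0,0,0,0]
}}

```text
time_s: 13.5
position: [0.3596, -0.4702, 0.133]
orientation: [[-0.271, -0.963, -0.003], [-0.963, 0.271, 0.004], [-0.003, 0.004, -1.0]]
wrist_force: [0.2, 0.3, -0.8]
gripper_width: 0.0444
```

```bash
python3 -c "
from h import *
togo(.379,-.488,.135,-106)
cv2.imwrite('pics/s10.png',cv2.resize(cams.read_camera('scene')[0:300,200:500],(600,600)))
"
```

```text
t 13.5 pos [ 0.3596 -0.4702  0.133 ] toolx deg -105.7 shift mm [ 11.9 -23.5  -2.2] yaw 0.3
F [ 0.2  0.3 -0.8] tq [ 1.400e-01 -3.763e+01 -3.463e+01 -2.000e-02 -1.200e-01  0.000e+00] q [-1.008e+00  8.200e-02  1.868e+00 -1.000e-03  1.197e+00  2.408e+00] w 0.0444 tilt [-0.0031  0.0038 -1.    ]
```

View pics/s10.png

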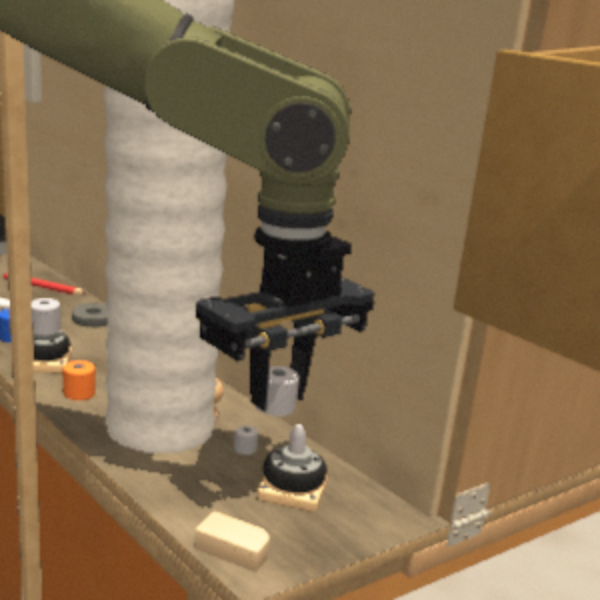

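Request:
{"op": "carry_out", "data": {
  "rows": [6,-10,0,0,6,-10,0,0,0,-2,0,0,0,0,0,0,0,0,0,0]
}}

```text
time_s: 14.05
position: [0.3769, -0.488, 0.1329]
orientation: [[-0.272, -0.962, -0.003], [-0.962, 0.272, 0.004], [-0.003, 0.004, -1.0]]
wrist_force: [0.1, 0.4, -0.3]
gripper_width: 0.0443
```

```bash
python3 -c "
from h import *
togo(.379,-.488,.135,-106)
cv2.imwrite('pics/w11.png',cams.read_camera('wrist'))
cv2.imwrite('pics/s11.png',cv2.resize(cams.read_camera('scene')[150:270,290:410],(600,600),interpolation=cv2.INTER_CUBIC))
P=cams.camera_params('scene');s=sensors.get_state()
for z in (.086,.11):print(proj(P,[.379,-.488,z]))
"
```

```text
t 14.05 pos [ 0.3769 -0.488   0.1329] toolx deg -105.79 shift mm [-0.6 -2.  -2.1] yaw 0.21
F [ 0.1  0.4 -0.3] tq [-0.000e+00 -4.032e+01 -3.425e+01 -4.000e-02 -8.000e-02  0.000e+00] q [-1.000e+00  1.340e-01  1.811e+00 -1.000e-03  1.202e+00  2.418e+00] w 0.0443 tilt [-0.0034  0.0041 -1.    ]
[349.0479752  212.07301961]
[350.0537984  202.27872622]
```

View pics/s11.png

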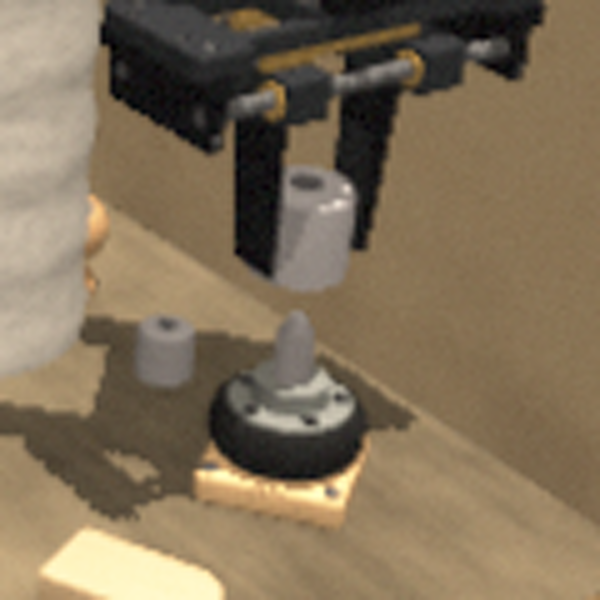

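View pics/w11.png

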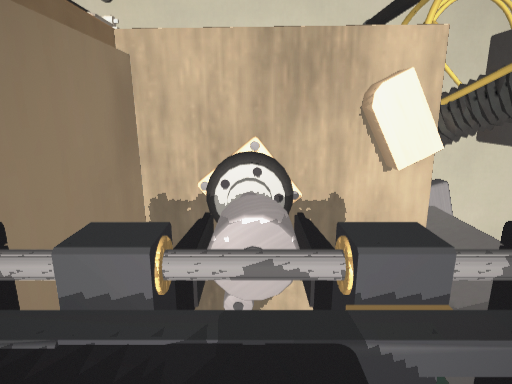

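```bash
python3 - <<'E'
from h import *
P=cams.camera_params('scene');W=cams.camera_params('wrist');s=sensors.get_state();R=s['orientation'];t=s['position']
print('pred mouth in scene',proj(P,t+R@[0,0,.0247]),'top',proj(P,t+R@[0,0,-.0153]))
for ox in (-3,3): print(ox,proj(P,t+R@[ox/1e3,0,.0247]))
print('wheel in wrist: hub',proj(W,[.379,-.488,.054]),'tyre',proj(W,[.379,-.488,.042]),'block corner top z.016 centre',proj(W,[.379,-.488,.016]))
o=cams.outline_of('axle_cap','scene')
for d in o:
    r=d['region'];ys,xs=np.nonzero(r);print(d['conf'],xs.min(),xs.max(),ys.min(),ys.max(),xs.mean(),ys.mean())
im=cv2.imread('pics/w11.png');cv2.imwrite('pics/w11c.png',cv2.resize(im[120:250,180:330],(750,650))[:600])
E
```

```text
pred mouth in scene [349.26441882 203.31561514] top [351.07663701 186.55924732]
-3 [348.37775647 202.73931819]
3 [350.15514133 203.89455105]
wheel in wrist: hub [250.25209859 203.11010476] tyre [250.33947024 198.79689457] block corner top z.016 centre [250.50361185 190.69384003]
0.81 343 361 182 207 352.3884297520661 194.84297520661158
0.66 199 205 154 170 202.07142857142858 162.3452380952381
0.64 231 247 180 199 239.49484536082474 189.15807560137458
```

View pics/w11c.png

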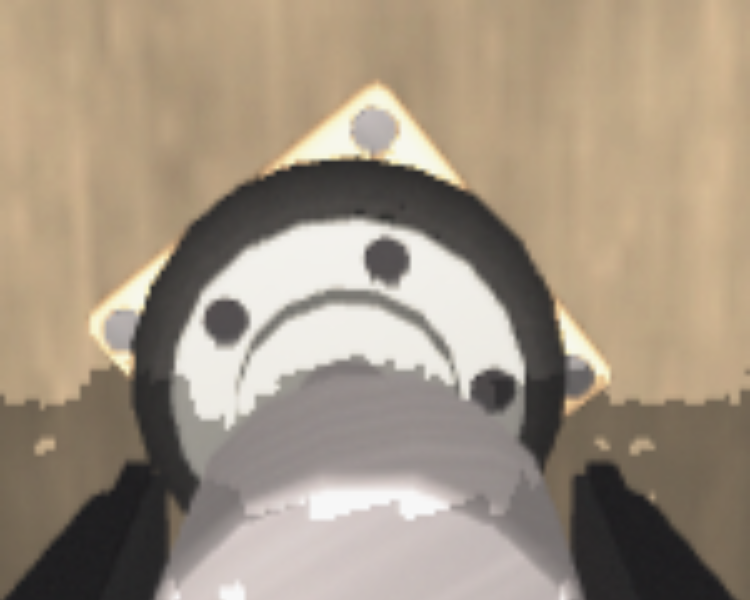

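```bash
python3 - <<'E'
from h import *
W=cams.camera_params('wrist');s=sensors.get_state();R=s['orientation'];t=s['position']
for th in (0,.029):  # cap tilt relative
  for ox in (0,2,4): print(th,ox,'rim apex row',proj(W,t+R@[(ox+22)/1e3,0,.0247])[1], 'top apex',proj(W,t+R@[(ox+22)/1e3,0,-.0153+.002])[1],'top near',proj(W,t+R@[(ox-22)/1e3,0,-.0153+.002])[1])
E
```

```text
0 0 rim apex row 191.54567185249314 top apex 211.9894703507836 top near 299.8298670575
0 2 rim apex row 188.0735596364319 top apex 207.70155064912743 top near 296.08882967902855
0 4 rim apex row 184.5836006421834 top apex 203.38597719582114 top near 292.32526372508084
0.029 0 rim apex row 191.54567185249314 top apex 211.9894703507836 top near 299.8298670575
0.029 2 rim apex row 188.0735596364319 top apex 207.70155064912743 top near 296.08882967902855
0.029 4 rim apex row 184.5836006421834 top apex 203.38597719582114 top near 292.32526372508084
```

Request:
{"op": "carry_out", "data": {
  "rows": [0,-2,8,0,0,0,8,0,0,0,0,0,0,0,0,0]
}}

```text
time_s: 14.6
position: [0.3784, -0.4877, 0.1149]
orientation: [[-0.272, -0.962, -0.004], [-0.962, 0.272, 0.005], [-0.004, 0.005, -1.0]]
wrist_force: [0.3, 0.2, 0.1]
gripper_width: 0.0444
```

```bash
python3 -c "
from h import *
togo(.379,-.4885,.0787,-106)
"
```

```text
t 14.6 pos [ 0.3784 -0.4877  0.1149] toolx deg -105.8 shift mm [ 0.7 -1.  36.2] yaw 0.2
F [0.3 0.2 0.1] tq [ 1.000e-02 -4.053e+01 -3.331e+01 -3.000e-02 -5.000e-02  0.000e+00] q [-9.980e-01  1.550e-01  1.820e+00 -1.000e-03  1.173e+00  2.420e+00] w 0.0444 tilt [-0.004  0.005 -1.   ]
```

Request:
{"op": "carry_out", "data": {
  "rows": [0.7,-1,6,0,0,0,6,0,0,0,0,0]
}}

```text
time_s: 14.9
position: [0.3791, -0.4885, 0.1017]
orientation: [[-0.272, -0.962, -0.004], [-0.962, 0.272, 0.005], [-0.004, 0.005, -1.0]]
wrist_force: [-0.5, -0.6, -0.4]
gripper_width: 0.0443
```

```bash
python3 -c "
from h import *
togo(.379,-.4885,.0787,-106)
"
```

```text
t 14.9 pos [ 0.3791 -0.4885  0.1017] toolx deg -105.8 shift mm [ 0.1 -0.  23. ] yaw 0.2
F [-0.5 -0.6 -0.4] tq [-2.000e-02 -4.170e+01 -3.384e+01 -4.000e-02 -1.400e-01 -0.000e+00] q [-9.970e-01  1.710e-01  1.826e+00 -1.000e-03  1.151e+00  2.420e+00] w 0.0443 tilt [-0.0041  0.0053 -1.    ]
```

Request:
{"op": "carry_out", "data": {
  "rows": [0,0,5,0,0,0,5,0,0,0,0,0]
}}

```text
time_s: 15.2
position: [0.3794, -0.4893, 0.0912]
orientation: [[-0.272, -0.962, -0.003], [-0.962, 0.272, 0.003], [-0.002, 0.004, -1.0]]
wrist_force: [0.1, -1.4, -1.3]
gripper_width: 0.0445
```

```bash
python3 -c "
from h import *
togo(.379,-.4885,.0787,-106)
"
```

```text
t 15.2 pos [ 0.3794 -0.4893  0.0912] toolx deg -105.8 shift mm [-0.7  0.5 12.5] yaw 0.2
F [ 0.1 -1.4 -1.3] tq [  0.45 -41.35 -32.11   0.1    0.33  -0.  ] q [-9.980e-01  1.840e-01  1.831e+00 -1.000e-03  1.131e+00  2.420e+00] w 0.0445 tilt [-0.0032  0.0031 -1.    ]
```

Request:
{"op": "carry_out", "data": {
  "rows": [0,0,4,0,0,0,4,0,0,0,4,0]
}}

```text
time_s: 15.5
position: [0.3803, -0.4905, 0.0853]
orientation: [[-0.272, -0.962, -0.002], [-0.962, 0.272, 0.002], [-0.002, 0.003, -1.0]]
wrist_force: [-2.7, 5.9, 13.2]
gripper_width: 0.0446
```

```bash
python3 -c "
from h import *
togo(.379,-.4885,.0787,-106)
cv2.imwrite('pics/s12.png',cv2.resize(cams.read_camera('scene')[150:270,290:410],(600,600),interpolation=cv2.INTER_CUBIC))
"
```

```text
t 15.5 pos [ 0.3803 -0.4905  0.0853] toolx deg -105.79 shift mm [-1.5  1.8  6.6] yaw 0.21
F [-2.7  5.9 13.2] tq [ -0.53 -34.32 -29.48  -0.1   -2.07   0.  ] q [-9.970e-01  1.930e-01  1.831e+00 -1.000e-03  1.121e+00  2.420e+00] w 0.0446 tilt [-0.0024  0.0024 -1.    ]
```

View pics/s12.png

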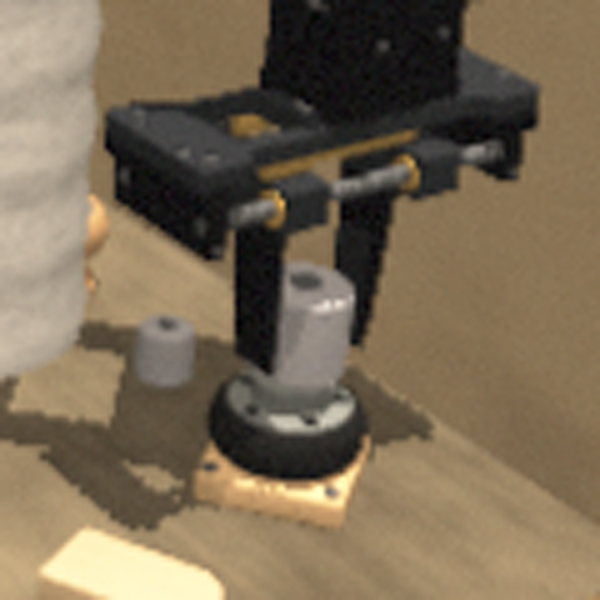

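Request:
{"op": "carry_out", "data": {
  "rows": [-1,1,5,0,-0.5,1,5,0,0,0,5,0]
}}

```text
time_s: 15.85
position: [0.3805, -0.4905, 0.0804]
orientation: [[-0.272, -0.962, -0.0], [-0.962, 0.272, -0.0], [0.0, -0.0, -1.0]]
wrist_force: [-4.8, 7.7, 15.2]
gripper_width: 0.0444
```

```bash
python3 -c "
from h import *
togo(.379,-.4885,.0787,-106)
"
```

```text
t 15.85 pos [ 0.3805 -0.4905  0.0804] toolx deg -105.78 shift mm [-1.5  2.   1.7] yaw 0.22
F [-4.8  7.7 15.2] tq [ -0.42 -33.7  -29.89  -0.    -2.79  -0.  ] q [-0.997  0.197  1.836 -0.     1.108  2.42 ] w 0.0444 tilt [-1.e-04 -4.e-04 -1.e+00]
```

Request:
{"op": "carry_out", "data": {
  "rows": [-0.5,0.5,5,0,-0.5,0.5,5,0]
}}

```text
time_s: 16.05
position: [0.3806, -0.4903, 0.0784]
orientation: [[-0.272, -0.962, -0.0], [-0.962, 0.272, -0.001], [0.001, -0.0, -1.0]]
wrist_force: [-7.7, 8.6, 23.9]
gripper_width: 0.0444
```

Request:
{"op": "carry_out", "data": {
  "rows": [-0.5,0.5,7,0,-0.5,0.5,7,0]
}}

```text
time_s: 16.25
position: [0.3807, -0.4904, 0.0781]
orientation: [[-0.271, -0.963, -0.002], [-0.963, 0.271, -0.0], [0.001, 0.002, -1.0]]
wrist_force: [-10.5, 14.1, 32.5]
gripper_width: 0.0441
```

```bash
python3 -c "
from h import *
togo(.379,-.4885,.0787,-106)
cv2.imwrite('pics/s13.png',cv2.resize(cams.read_camera('scene')[170:270,310:410],(600,600),interpolation=cv2.INTER_CUBIC))
"
```

```text
t 16.25 pos [ 0.3807 -0.4904  0.0781] toolx deg -105.72 shift mm [-1.4  2.2 -0.6] yaw 0.28
F [-10.5  14.1  32.5] tq [ -0.34 -23.82 -25.27   0.23  -5.    -0.03] q [-9.960e-01  2.000e-01  1.836e+00 -2.000e-03  1.106e+00  2.420e+00] w 0.0441 tilt [-1.7e-03 -2.0e-04 -1.0e+00]
```

View pics/s13.png

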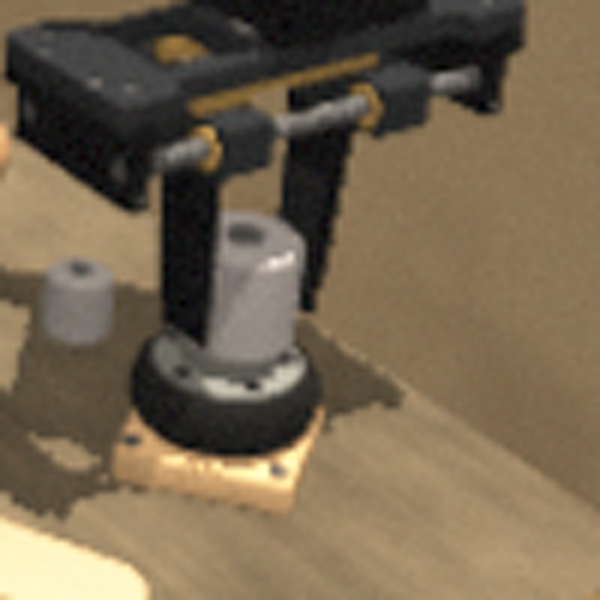

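Request:
{"op": "carry_out", "data": {
  "rows": [0,0,0,0,0,0,0,0]
}}

```text
time_s: 16.5
position: [0.3801, -0.4896, 0.0791]
orientation: [[-0.271, -0.963, -0.003], [-0.963, 0.271, 0.001], [0.0, 0.003, -1.0]]
wrist_force: [-0.9, -1.1, -1.7]
gripper_width: 0.0447
```

Request:
{"op": "carry_out", "data": {
  "rows": [0,0,0,0,0,0,0,0,0,0,0,0,0,0,0,0],
  "claw": 0.75
}}

```text
time_s: 16.9
position: [0.3805, -0.4898, 0.0782]
orientation: [[-0.271, -0.963, -0.002], [-0.963, 0.271, 0.001], [-0.0, 0.002, -1.0]]
wrist_force: [-0.7, 0.8, 0.0]
gripper_width: 0.0695
```

Request:
{"op": "carry_out", "data": {
  "rows": [0,0,-15,0,0,0,-25,0,0,0,-25,0,0,0,-20,0,0,0,0,0,0,0,0,0]
}}

```text
time_s: 17.5
position: [0.381, -0.4902, 0.1695]
orientation: [[-0.271, -0.963, -0.001], [-0.963, 0.271, 0.0], [0.0, 0.001, -1.0]]
wrist_force: [-0.8, 0.6, -1.3]
gripper_width: 0.0716
```

```bash
python3 -c "
from h import *
togo(.379,-.4885,.0787,-106)
cv2.imwrite('pics/s14.png',cv2.resize(cams.read_camera('scene')[170:270,310:410],(600,600),interpolation=cv2.INTER_CUBIC))
W=cams.camera_params('wrist');cv2.imwrite('pics/w14.png',cams.read_camera('wrist'))
P=cams.camera_params('scene')
print([proj(P,[.379,-.4885,z]) for z in (.054,.094,.097)])
"
```

```text
t 17.5 pos [ 0.381  -0.4902  0.1695] toolx deg -105.72 shift mm [-1.1  2.3 90.8] yaw 0.28
F [-0.8  0.6 -1.3] tq [-0.000e+00 -4.111e+01 -3.614e+01 -4.000e-02 -1.000e-01 -0.000e+00] q [-9.960e-01  1.070e-01  1.776e+00 -1.000e-03  1.260e+00  2.420e+00] w 0.0716 tilt [-0.0013  0.     -1.    ]
[array([347.92556069, 224.91360831]), array([349.57240831, 208.9092995 ]), array([349.69814928, 207.68733012])]
```

View pics/s14.png

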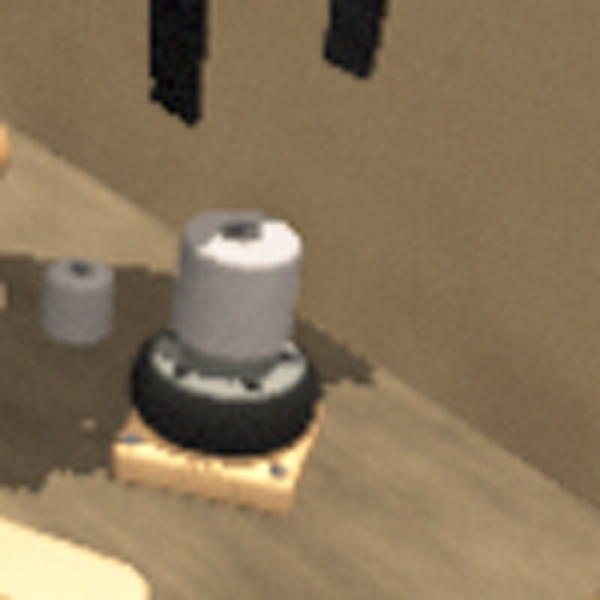

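View pics/w14.png

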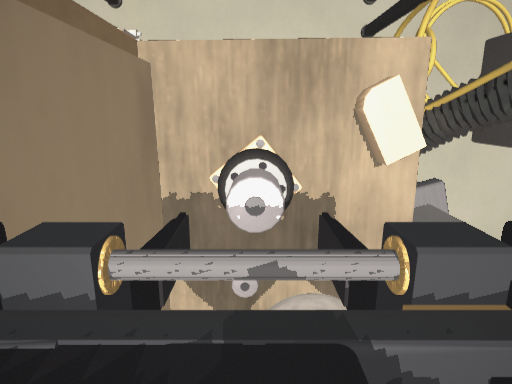

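Request:
{"op": "carry_out", "data": {
  "rows": [-1,2,10,0,0,0,10,0,0,0,10,0,0,0,0,0,0,0,0,0,0,0,0,0,0,0,0,0],
  "claw": 0
}}

```text
time_s: 18.3
position: [0.3769, -0.4853, 0.1294]
orientation: [[-0.271, -0.963, -0.008], [-0.963, 0.271, 0.01], [-0.008, 0.01, -1.0]]
wrist_force: [-0.0, -0.2, 0.3]
gripper_width: 0.0208
```

Request:
{"op": "carry_out", "data": {
  "rows": [0,0,10,0,0,0,6,0,0,0,0,0,0,0,0,0]
}}

```text
time_s: 18.7
position: [0.3772, -0.4856, 0.1129]
orientation: [[-0.271, -0.963, -0.007], [-0.963, 0.271, 0.009], [-0.006, 0.009, -1.0]]
wrist_force: [-0.2, 0.1, 0.2]
gripper_width: 0.0005
```

```bash
python3 -c "
from h import *
togo(.379,-.4885,.111,-106)
"
```

```text
t 18.7 pos [ 0.3772 -0.4856  0.1129] toolx deg -105.73 shift mm [ 2.3 -2.5  1.9] yaw 0.27
F [-0.2  0.1  0.2] tq [ 0.000e+00 -4.022e+01 -3.307e+01 -4.000e-02 -4.000e-02  0.000e+00] q [-9.970e-01  1.540e-01  1.824e+00 -1.000e-03  1.174e+00  2.419e+00] w 0.0005 tilt [-0.0068  0.0087 -0.9999]
```

Request:
{"op": "carry_out", "data": {
  "rows": [2,-2,0,0,0,0,2,0,0,0,4,0,0,0,6,0]
}}

```text
time_s: 19.1
position: [0.3797, -0.4896, 0.1121]
orientation: [[-0.271, -0.963, -0.007], [-0.963, 0.271, 0.008], [-0.006, 0.009, -1.0]]
wrist_force: [-8.9, 13.7, 32.5]
gripper_width: 0.0002
```

Request:
{"op": "carry_out", "data": {
  "rows": [0,0,7,0,0,0,7,0]
}}

```text
time_s: 19.3
position: [0.3799, -0.4899, 0.1121]
orientation: [[-0.27, -0.963, -0.009], [-0.963, 0.27, 0.011], [-0.008, 0.012, -1.0]]
wrist_force: [-10.5, 13.8, 30.7]
gripper_width: 0.0005
```

Request:
{"op": "carry_out", "data": {
  "rows": [0,0,-10,0,0,0,-20,0,0,0,-25,0,0,0,-25,0,0,0,0,0,0,0,0,0]
}}

```text
time_s: 19.9
position: [0.3815, -0.4921, 0.1989]
orientation: [[-0.27, -0.963, -0.006], [-0.963, 0.27, 0.006], [-0.004, 0.008, -1.0]]
wrist_force: [-0.8, 1.1, -0.2]
gripper_width: 0.0006
```

```bash
python3 -c "
from h import *
togo(.379,-.4885,.111,-106)
cv2.imwrite('pics/s15.png',cv2.resize(cams.read_camera('scene')[140:290,230:430],(800,600),interpolation=cv2.INTER_CUBIC))
"
```

```text
t 19.9 pos [ 0.3815 -0.4921  0.1989] toolx deg -105.65 shift mm [-2.4  2.7 88. ] yaw 0.35
F [-0.8  1.1 -0.2] tq [ 0.000e+00 -4.147e+01 -3.713e+01 -4.000e-02 -8.000e-02 -0.000e+00] q [-9.970e-01  9.200e-02  1.741e+00 -2.000e-03  1.318e+00  2.418e+00] w 0.0006 tilt [-0.0061  0.0063 -1.    ]
```

View pics/s15.png

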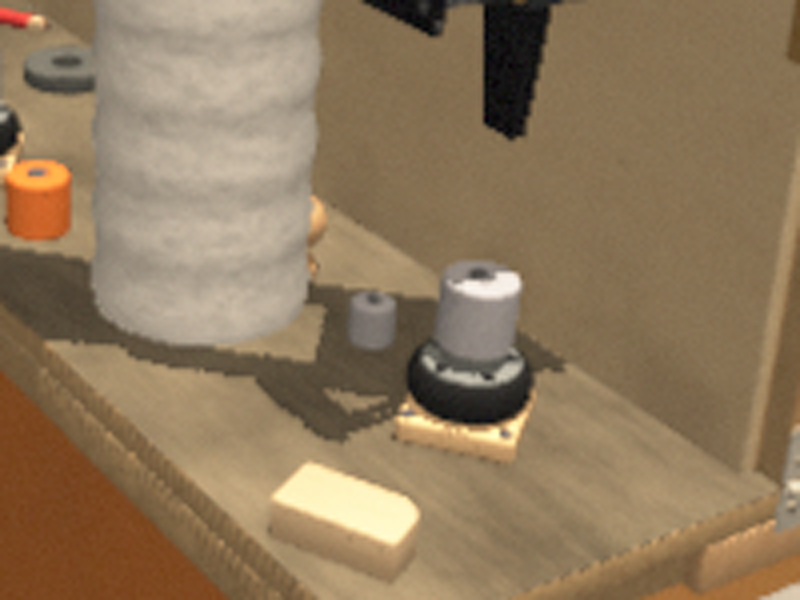

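The cap sits upright on the hub at about (480, 315) in the picture. The small cap at (372, 320) has not moved, and the gripper is clear of everything. I'm handing in now.

```bash
python3 -c "
from bench import arm
print(arm.hand_in())"
```

```text
the job is handed in; nothing more can be done
None
```

The larger cap is pressed onto the bare shaft and released. I handed the job in at about 20 s of the 32 s allowed.

**What I did:** The cap stood too close to the hose to grip centred. I drew it out with the closing fingers, re-gripped it centred, carried it to the shaft and pressed it down. After letting go I pressed once more on its top with the closed fingers.

**Last checks:**
- **Seating:** The cap needed about 13–15 N through the teeth, then stopped rigidly at 32 N with its mouth at about the hub's height. The second press, at 31–33 N, moved it no further. The cap's top is at about 94–95 mm, against the 94 mm expected.
- **Scene:** The last picture shows the cap upright on the hub, the small cap where it was, and the gripper clear of everything.

**What did not go cleanly:**
- **Early descent:** One early descent was too fast, and the fingertips probably bumped the bench. It left the tool tilted by about 2.5°, which I then worked out. No large force showed in the readings afterwards, but I did not see the peak.
- **Unconfirmed clearances:** The gripper's clearance to the back wall (about 7 mm) and to the hose (about 2 mm) was estimated from the pictures. I saw no sign of contact with either in the torque readings.

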